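Prove the carrier-in switch of a tube reader, then load the tube carrier

TASK

Before loading the tube reader, check its carrier-in switch: reach in under the hood with a fingertip, push the roller lever aside until it clicks without forcing it to its stop, and let it spring right back. Then put the tube carrier into the lane with its pointed nose going in first, tubes upright, slide it fully home against the end stop so that it holds the switch operated, and let go. Leave the bottles standing beside it where they are.

Things in the scene. Friction and masses are not known exactly. Their poses are not given: they have to be found in the camera images.
- station: Tube reader's loading station, fixed to the bench: white hooded housing with a dark mouth, and a straight railed lane running into it. Origin on the bench, on the lane's centre line; x points along the lane into the mouth, y left, z up. Black and grey switch body left of the lane: x -9 to 54, y 30 to 60, top 48 mm high, on it the lever. Rubber end stop: face at x = 52 mm.
- lane_home (a point): Where the middle of the carrier's underside lies when it is fully home against the end stop: on the lane floor, x = -23 mm, y = 0, z = 6 mm in the station's frame.
- switch_lever (a joint): Angle of the roller lever about its vertical shaft (x 6, y 45 mm in the station's frame; 36 mm to the roller), rad: 0 = at rest across the lane; grows, anticlockwise from above, as the roller is pushed in and to the left. Clicks at 0.35; stop at 1.0, forced above 0.8. The home carrier holds it at 0.5 to 0.65. Light spring return: about 0.3 N at the roller at rest, 0.8 N at the click.
- roller (a point): Centre of the white roller on the lever's end: 18 mm diameter, 10 mm high, vertical axis, 62 mm above the bench. At rest at x = 13.5, y = 9.8 mm in the station's frame; at 0.4 rad 13 mm farther in and 6 mm farther left. The lever's steel bar lies just above it (68 to 71 mm).
- carrier_mid (a point): Middle of the loose grey tube carrier (0.32 kg, standing on the bench), 36 mm above its underside. x along it towards its pointed nose, z up. Nose tip at x = 75, nose 16 mm long, tail at -80 mm; 24 mm wide, 72 mm high. A steel weight in the tail: it balances 32 mm behind this point. Three capped tubes fixed in front (x = 6, 28, 49 mm) reach 106 mm above its underside.
- carrier_grip (a point): Middle of the grip tab at the carrier's tail (63 mm behind its middle, 72 mm above its underside): 34 mm long, 14 mm thick across the carrier, free on both sides from 30 to 88 mm above the underside. Axes as the carrier's.
- bottle: Bystander: squat clear bottle with a blue cap, 69 mm diameter, 117 mm high; origin under its centre.
- jar: Bystander: small clear jar with a white cap, 57 mm diameter, 101 mm high; origin under its centre.
- reagent: Bystander: small cream plastic bottle, 32 mm diameter, 84 mm high; origin under its centre.
- lane_entry (a point): Outer end of the lane, on its floor's centre line (x = -160, z = 6 mm in the station's frame). The lane runs from here 212 mm in to the end stop. It is 28 mm wide between two steel rails 4 mm thick, flared at this end; rail tops 24 mm above the bench; from 121 mm past this point inwards the right rail (y < 0) is 48 mm high above the bench.
- hood_lip (a point): Middle of the lower front edge of the hood: x = -12 mm, 117 mm above the bench. Lip 5 mm thick; the hood's top then slopes up at 30 degrees to 165 mm at x = 62 mm. Mouth under it clear between walls at y = +-70 mm. The roller stands 16 mm behind this lip, so a vertical finger cannot reach it: lean the tool 30 to 40 degrees, fingers pointing into the mouth.

How it is judged (in metres and radians):
On the way, in this order (a step that is already met when the one before it is completed fails the run):
1. A finger holds the roller lever past its click, 0.35 rad (value of joint switch_lever above 0.35 rad and contact force between the fingers and switch_lever above 0.1 N), for 0.1 s.
2. The lever is let go and has sprung back to rest, below 0.05 rad (value of joint switch_lever below 0.05 rad and contact force between anything else and switch_lever below 0.05 N), for 0.2 s.
3. The carrier in the lane operates the switch (value of joint switch_lever above 0.35 rad and x of carrier_mid in the frame of lane_home above -0.02 m), for 0.2 s.
At the end, for the whole second after the job is handed in: The carrier stands upright (within 3 degrees) on the lane floor, nose in, within 4 mm of its home against the end stop, let go, and holds the switch lever past its click (above 0.35 rad) (x of carrier_mid in the frame of lane_home between -0.004 and 0.003 m and y of carrier_mid in the frame of lane_home between -0.004 and 0.004 m and z of carrier_mid in the frame of lane_home between 0.033 and 0.039 m and angle between carrier_mid's own z axis and vertical below 0.06 rad and value of joint switch_lever above 0.35 rad and x of carrier_grip in the frame of lane_home below -0.06 m); the robot touches nothing.
It fails at once if the switch lever is forced to its stop (over 0.8 rad) (value of joint switch_lever above 0.8 rad).
It fails at once if the tube carrier is tipped by more than 30 degrees (angle between carrier_mid's own z axis and vertical above 0.52 rad).
It fails at once if a bystander bottle is displaced by more than 20 mm (distance of any of bottle, jar, reagent from where it was at the start of the episode above 0.02 m).
It also fails if it takes over 62 s, if anything falls off the work surface, if the arm or the gripper's body presses on something with over 40 N, if the wrist force passes 120 N, or if a joint passes its speed limit or range.

ROBOT

A 7-joint arm with a two-finger parallel gripper is mounted at the origin on a cart in front of the work surface, level with it; the furniture and walls round the work are solid. World frame = base frame: x ahead of the robot, y to its left, z up, the work surface at z = 0. Lengths are in m, angles in degrees, forces in N, time in s.
With the tool pointing down it reaches from about 0.425 to 0.925 m from the base axis. Payload 6.8 kg.
Tool frame: the origin (TCP) lies at the very end of the fingers, on their centre line; the grasp point (between the pads) lies 19 mm behind it (bot.grasp_offset is the distance from the TCP to the grasp point, in m); z points along the fingers, y is the direction in which the jaws open and shut (so a half turn about z gives the same grasp; the last joint's range is limited). The gripper opens to 88 mm and grips with 3 to 60 N. Pads are 20 mm wide; open, the fingers measure 115 mm over their backs; the gripper's body (75 mm by 178 mm) begins 61 mm behind the grasp point.
Start: joints at [-75.98, 27.33, 1.283, 89.118, -0.659, 63.558, -4.761], TCP at [0.233, 0.633, 0.223] pointing down, gripper open.
Joint ranges: [-169.35, 169.35], [-19.33, 120.38], [-80.79, 83.38], [13.8, 139.57], [-78.32, 258.32], [9.67, 109.79], [-169.56, 169.56]. Speed limits (degrees/s): [136.94, 136.94, 180, 180, 180, 180, 180].

INTERFACE

Orientations are given as [roll, pitch, yaw] about the fixed x, y, z axes, in that order (R = Rz(yaw) Ry(pitch) Rx(roll)).
In Python, from rig import bot gives the robot as it stands.
- The arm moves only by the tool jog_arm, never from a script. Its argument "targets" is a list of rows, each an object with "offset": the shift along the tool's x, y, z in mm, a list of three; "turn": the turn about the tool's z in degrees; "gripper": the closure, from 0 (fully open) to 1 (shut). In form: [{"offset": [x, y, z], "turn": turn, "gripper": gripper}, ...]. A call has exactly 10 rows; each row shifts and turns the pose as measured when the row begins, along the tool's axes as they then stand; what a row does not reach is not made up. A row lasts 1/8 s, in which the tool goes at most 62.5 mm and 10.7 degrees, less where a joint would pass 70% of its speed; a pose out of reach is approached as far as the arm can. A call is refused whole if a number of a shift passes 62.5 or a number of a turn 10.7, either way. A call with a gripper value outside its range is refused whole. The fingers move at their own pace and stop on an object; "squeeze" is the grip in N (left out, the last holds). Time passes only in rows, so rows that do not move let the fingers close, or fill a call up. It gives the time, the measured TCP pose, the force and the opening at its end, in the units of the state.
- bot.get_state(): the state, without advancing time (a new reading comes with each control period).
- bot.get_image(name): name is "scene" or "side" or "wrist"; returns (picture, depth): 384x512x3 uint8, red, green, blue; 384x512 float32, m along the optical axis (not along the pixel's ray), 0 where there is no reading.
- bot.camera_info(name): a dict with "vfov" (degrees; the focal length in pixels is half the picture's height over the tangent of half this angle, whatever the lens; pixels are square), "cx", "cy" (the principal point, pixels), "T" (4x4, takes a point from camera to world coordinates). Camera axes: x right, y up, looking along -z (the intrinsics and any distortion apply to the point x, -y, -z); pixel columns grow to the right and rows downward; lengths in m; the calibration is good to about 2 mm. A picture is of the moment at which its call begins: read the wrist's pose just before it. camera_info takes no time and is no camera call; for the wrist camera it gives the pose at the moment of the call.
- bot.hand_in(): hands the job in, once; it reports no verdict.
Trained networks look in the newest picture that a camera, given by its name, has taken for a name from the list of things; names that differ only in an ending like _2 or _b are one class to them, and where a whole thing is asked for, a point or a joint stands for the part that bears it (a point fixed in the world has none). Each returns a list of dicts, best first, with "conf" (0 to 1); they miss things now and then, are a little off and sometimes report something else, mostly with a low value. They report only what shows in the picture. A call takes as long as a camera call.
- bot.look_for(camera, target): "xy" ([column, row] in pixels, amid what is visible of it).
- bot.regions_of(camera, target): "pixels" (384x512 bool, what is visible of it) and "xy" ([column, row] in pixels, amid what is visible of it).
- bot.spot_point(camera, target): "xy" ([column, row] in pixels: a listed point, or the origin of a listed thing).
The state is a dict: "time": time; "qpos": joint angles; "dq": joint speeds; "tau": joint torques, N m; "position": TCP position; "tool_rot": TCP orientation; "wrist_force": force on the tool from outside, world axes, zero at the start; "moment": the same for the moment, N m; "gripper_width": finger opening in m.
Only numpy, scipy, OpenCV 4.12 (cv2) and the standard library are available. Lean on these libraries where they do the work, as an engineer would, in place of code of your own. Each camera call takes 0.05 s, during which the arm holds its last target.

## Working session

There is one attempt and no reset: what is moved stays moved. The work goes in short steps, Python scripts to look and compute and a tool call to move; the robot and the scene stay as the last step left them, time stands still between calls to the robot, and variables do not carry over. Pictures are saved under pics/ and viewed, and the job is handed in when it is done.

Besides the shell and the picture viewer there is one more tool, called after "Call:" as a command line: name --argument value ..., lists and objects as JSON in quotes. jog_arm: Moves the arm, as the interface text tells. Its arguments: {"type":"object","properties":{"targets":{"type":"array","items":{"type":"object","properties":{"offset":{"type":"array","items":{"type":"number"}},"turn":{"type":"number"},"gripper":{"type":"number"}}}},"squeeze":{"type":"number"}},"required":["targets"]}

```bash
ls -la; mkdir -p pics
cat > h.py <<'E'
import numpy as np, cv2
from rig import bot
def K(n):
    c=bot.camera_info(n); f=192/np.tan(np.radians(c['vfov']/2)); return c,f
def snap(n,fn=None):
    c,f=K(n); im,d=bot.get_image(n)
    if fn: cv2.imwrite('pics/'+fn,im[:,:,::-1])
    return c,f,im,d
def unproj(c,f,u,v,z):
    p=np.array([(u-c['cx'])/f*z,-(v-c['cy'])/f*z,-z,1]); return (np.array(c['T'])@p)[:3]
def proj(c,f,P):
    q=np.linalg.inv(np.array(c['T']))@np.append(P,1); return np.array([c['cx']+f*q[0]/-q[2],c['cy']-f*q[1]/-q[2]])
def ray(c,f,u,v):
    T=np.array(c['T']); d=T[:3,:3]@np.array([(u-c['cx'])/f,-(v-c['cy'])/f,-1]); return T[:3,3],d
def onz(c,f,u,v,z):
    o,d=ray(c,f,u,v); return o+d*(z-o[2])/d[2]
def cloud(c,f,d):
    v,u=np.mgrid[0:384,0:512]; 
    P=np.stack([(u-c['cx'])/f*d,-(v-c['cy'])/f*d,-d],-1); T=np.array(c['T'])
    return P@T[:3,:3].T+T[:3,3]
E
python3 - <<'E'
from h import *
print(bot.get_state())
for n in ['scene','side','wrist']:
    c,f,im,d=snap(n,n+'0.png'); print(n,{k:(np.round(v,3) if k=='T' else v) for k,v in c.items()},f)
    np.savez('pics/'+n+'0.npz',im=im,d=d,T=c['T'],cx=c['cx'],cy=c['cy'],f=f)
E
```

```text
total 12
drwxr-xr-x  3 agent agent 4096 Dec  7 15:03 .
drwxr-xr-x 23 root  root  4096 Dec  7 15:03 ..
drwxr-xr-x  2 agent agent 4096 Dec  7 15:03 pics
{'time': 0.0, 'qpos': array([-75.98281692,  27.375976  ,   1.28063305,  89.1771576 ,
        -0.66030212,  63.55782729,  -4.76167912]), 'dq': array([ 0.04053173, -0.02202299,  0.05503048, -0.01718817,  0.028419  ,
        0.07524437, -0.14476473]), 'tau': array([ 1.27746210e-05, -5.82854033e+01,  1.53521340e+00, -2.72599965e+01,
       -5.42687404e-02,  1.73540338e-02,  1.82155291e-04]), 'position': array([0.23300389, 0.63287235, 0.22168834]), 'tool_rot': array([-1.79896598e+02,  6.74953929e-03,  1.59788785e+02]), 'wrist_force': array([ 0.25072402, -0.67536539, -0.21316926]), 'moment': array([-0.00061606, -0.03165909,  0.01542247]), 'gripper_width': 0.08776223861093714}
scene {'vfov': 53.885471988336796, 'cx': 258.9436688957754, 'cy': 192.40241350001523, 'T': array([[ 0.756,  0.408, -0.512,  0.047],
       [-0.654,  0.486, -0.58 , -0.313],
       [ 0.012,  0.773,  0.634,  0.663],
       [ 0.   ,  0.   ,  0.   ,  1.   ]])} 377.7540838879641
side {'vfov': 49.28177371271351, 'cx': 254.148841794066, 'cy': 196.00575665467383, 'T': array([[ 0.81 ,  0.381, -0.447,  0.107],
       [-0.587,  0.506, -0.632, -0.393],
       [-0.015,  0.774,  0.633,  0.715],
       [ 0.   ,  0.   ,  0.   ,  1.   ]])} 418.57494247111805
wrist {'vfov': 61.607825063482, 'cx': 257.1809578280854, 'cy': 193.30851638311378, 'T': array([[ 0.347, -0.894, -0.284,  0.155],
       [ 0.938,  0.33 ,  0.106,  0.663],
       [-0.001, -0.303,  0.953,  0.383],
       [ 0.   ,  0.   ,  0.   ,  1.   ]])} 322.03299594546957
```

View pics/scene0.png

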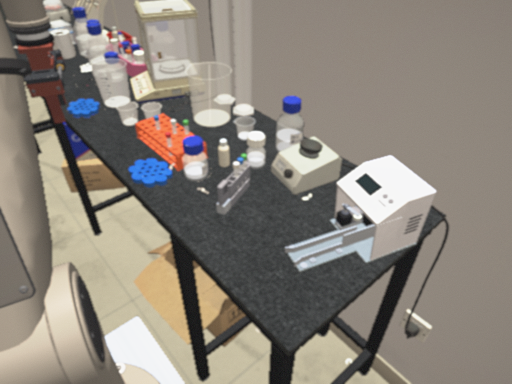

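View pics/side0.png

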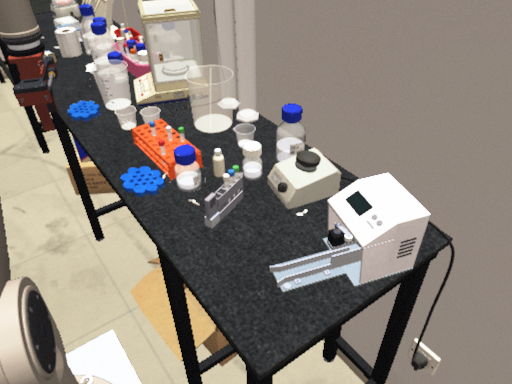

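View pics/wrist0.png

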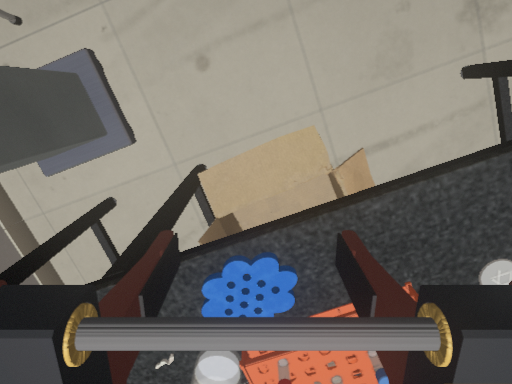

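Run:
```python
from h import *
cams={n:K(n) for n in ['scene','side']}
hz={'carrier_mid':.036,'carrier_grip':.072,'lane_entry':.006,'hood_lip':.117,'roller':.062,'bottle':0,'jar':0,'reagent':0,'station':0,'lane_home':.006}
D={n:np.load('pics/%s0.npz'%n)['d'] for n in cams}
print(K('scene')[0].keys())
for t in hz:
    for n,(c,f) in cams.items():
        for r in bot.spot_point(n,t)[:2]:
            u,v=r['xy']; d=D[n][int(v),int(u)]
            print(t,n,round(r['conf'],2),np.round([u,v],1),'onz',np.round(onz(c,f,u,v,hz[t]),4),'depth',np.round(unproj(c,f,u,v,d),4))
print(bot.get_state()['time'])
```

```text
dict_keys(['vfov', 'cx', 'cy', 'T'])
carrier_mid scene 0.71 [236.8 182.6] onz [0.5348 0.3297 0.036 ] depth [0.5154 0.3041 0.0609]
carrier_mid side 0.9 [225.6 199.8] onz [0.5193 0.3168 0.036 ] depth [0.5105 0.3017 0.0504]
carrier_grip scene 0.95 [222.2 188.1] onz [0.465  0.2985 0.072 ] depth [0.4589 0.2897 0.0806]
carrier_grip scene 0.57 [222.5 168.2] onz [0.5164 0.3664 0.072 ] depth [0.5725 0.4477 0.0013]
carrier_grip side 0.58 [210.5 201.3] onz [0.4654 0.2962 0.072 ] depth [0.46   0.2857 0.0818]
lane_entry scene 0.84 [293.8 258.9] onz [0.4827 0.0571 0.006 ] depth [0.4832 0.0574 0.0054]
lane_entry scene 0.66 [224.4 167.5] onz [0.5752 0.4416 0.006 ] depth [ 0.5822  0.4515 -0.0026]
lane_entry side 0.83 [273.4 278.3] onz [0.4761 0.0636 0.006 ] depth [ 0.4807  0.0693 -0.0029]
hood_lip scene 0.66 [354.9 203.7] onz [0.6246 0.0195 0.117 ] depth [0.623  0.0186 0.1186]
hood_lip side 0.81 [340.4 223.5] onz [0.6195 0.0235 0.117 ] depth [0.6805 0.0731 0.0458]
roller scene 0.67 [358.5 217.8] onz [0.649  0.0162 0.062 ] depth [0.6443 0.0136 0.0666]
roller side 0.54 [348.4 238.4] onz [0.6466 0.0174 
[... 489 characters left out ...]
166.8] onz [0.579  0.4541 0.    ] depth [0.5745 0.4476 0.0056]
reagent scene 0.36 [256.  164.6] onz [0.6627 0.3992 0.    ] depth [0.6473 0.3813 0.0166]
reagent side 0.61 [220.5 177.8] onz [0.5829 0.4457 0.    ] depth [ 0.5842  0.4479 -0.0019]
station scene 0.64 [352.8 240. ] onz [0.6373 0.0104 0.    ] depth [ 6.172e-01 -6.000e-04  2.250e-02]
station side 0.9 [338.4 259.5] onz [0.6309 0.0224 0.    ] depth [0.6072 0.0036 0.0323]
station side 0.6 [220.8 175.2] onz [0.5903 0.4558 0.    ] depth [0.5839 0.4445 0.0095]
lane_home scene 0.59 [341.8 240.7] onz [0.61  0.023 0.006] depth [0.6102 0.0231 0.0058]
lane_home side 0.84 [331.1 257.7] onz [0.6172 0.0326 0.006 ] depth [0.6171 0.0326 0.006 ]
1.15
```

Run:
```python
import numpy as np, cv2
out=[]
for n in ['scene','side']:
    z=np.load('pics/%s0.npz'%n); d=z['d']; f=float(z['f']);T=z['T'];im=z['im']
    v,u=np.mgrid[0:384,0:512]
    P=np.stack([(u-z['cx'])/f*d,-(v-z['cy'])/f*d,-d],-1)@T[:3,:3].T+T[:3,3]
    np.save('pics/%s_P.npy'%n,P)
    ok=(d>0)&(P[...,2]>-0.01)&(P[...,2]<0.25)
    # topdown 1mm/px  x 0.38..0.80 (up), y -0.1..0.5 (left)
    S=1000
    H=np.zeros((420,600,3),np.uint8)
    Q=P[ok];C=im[ok]; o=np.argsort(Q[:,2]);Q=Q[o];C=C[o]
    r=((0.80-Q[:,0])*S).astype(int); c=((0.5-Q[:,1])*S).astype(int)
    m=(r>=0)&(r<420)&(c>=0)&(c<600)
    hh=np.clip(Q[:,2]/0.18*255,0,255).astype(np.uint8)
    col=cv2.applyColorMap(hh[:,None],cv2.COLORMAP_JET)[:,0]
    for a,b,k in zip(r[m],c[m],col[m]): H[max(a-1,0):a+2,max(b-1,0):b+2]=k
    cv2.imwrite('pics/top_%s.png'%n,H)
    bench=P[ok&(abs(P[...,2])<0.008)]; print(n,np.median(bench[:,2]),bench[:,2].std())
```

```text
scene 0.000498266536758829 0.0019432689521360993
side -0.0009576339170106474 0.002169932427490283
```

View pics/top_scene.png

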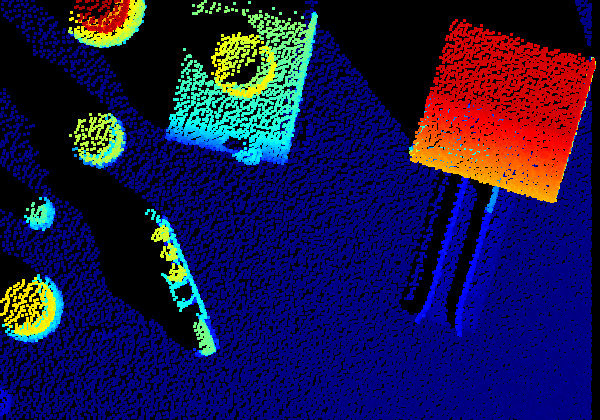

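View pics/top_side.png

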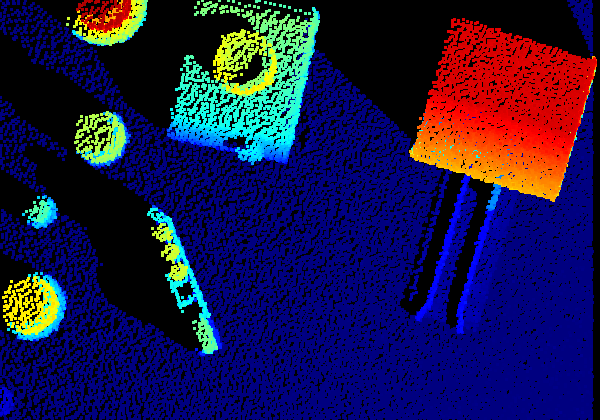

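Run:
```python
import numpy as np, cv2
for n in ['scene','side']:
    P=np.load('pics/%s_P.npy'%n).reshape(-1,3); P=P[np.isfinite(P).all(1)]
    th=np.radians(-16.9); o=np.array([.6325,.013])
    R=np.array([[np.cos(th),np.sin(th)],[-np.sin(th),np.cos(th)]])
    L=np.c_[(P[:,:2]-o)@R.T,P[:,2]]
    def line(m,ax):
        q=L[m]; 
        a=np.polyfit(q[:,1-ax],q[:,ax],1)
        for _ in range(3):
            r=q[:,ax]-np.polyval(a,q[:,1-ax]); k=abs(r)<0.003; a=np.polyfit(q[k,1-ax],q[k,ax],1)
        return np.degrees(a[0]),a[1],k.sum(),r[k].std()
    x,y,z=L.T
    print(n)
    m=(abs(y)<0.07)&(x>0)&(x<0.2)&(z>.11)&(z<.2)
    print('slope top',np.c_[[ (z[m&(abs(x-s)<0.004)].mean()) for s in (0.01,0.02,0.03,.04,.05,.06,.07,.08,.1,.15)]].T)
    s=m&(x>0.0)&(x<0.055); A=np.c_[x[s],y[s],np.ones(s.sum())]; k=np.linalg.lstsq(A,z[s],rcond=None)[0]; print(' z=ax+by+c',k, 'x at z=165', (.165-k[2])/k[0])
    m=(y<-.05)&(y>-.1)&(x>0.03)&(x<0.19)&(z>.02)&(z<.15); 
    if m.sum()>20: print('right wall',line(m,1))
    m=(abs(y)<.08)&(x<0.02)&(x>-.03)&(z>.117)&(z<.13); print('lip face',line(m,0),m.sum())
    for nm,lo,hi in [('Lrail',.008,.024),('Rrail',-.024,-.008)]:
        m=(y>lo)&(y<hi)&(x>-.13)&(x<-.05)&(z>.021)&(z<.027); print(nm,line(m,1), y[m].min(),y[m].max())
    m=(abs(y)<.02)&(z>.015)&(z<.03)&(x<-.1)&(x>-.2); print('entry',np.percentile(x[m],[0,1,3,5,10]))
    m=(abs(y)<.1)&(z<.2)&(z>.1)&(x>-.1)&(x<.2); print('hood y',np.percentile(y[m],[.5,2,98,99.5]),'x',np.percentile(x[m],[.5,2,98,99.5]))
```

```text
scene
slope top [[0.13946597 0.14529667 0.15100408 0.15611295 0.16127206 0.165236
  0.16543648 0.16538007 0.165431          nan]]
 z=ax+by+c [0.54946177 0.00461045 0.13418216] x at z=165 0.056087331314667706
right wall (np.float64(0.26013354994273236), np.float64(-0.07250984897097833), np.int64(1346), np.float64(0.0007349179482475942))
lip face (np.float64(-2.2974072806274886), np.float64(-0.011016179191883664), np.int64(199), np.float64(0.0015668318236340764)) 377
Lrail (np.float64(0.8145964190455675), np.float64(0.01848883365333349), np.int64(66), np.float64(0.0013501638733508937)) 0.014145640261184153 0.0210938670064468
Rrail (np.float64(0.14179639747256476), np.float64(-0.014667280228275412), np.int64(69), np.float64(0.0012552932424366684)) -0.017906499604553424 -0.011178600433029881
entry [-0.16377053 -0.16131824 -0.15936032 -0.15780605 -0.15449324]
hood y [-0.07357311 -0.07312017  0.07211008  0.07511684] x [-0.01428557 -0.01315525  0.12808144  0.13143784]
side
slope top [[0.13718697 0.14280141 0.14874761 0.15437953 0.15923829 0.16370864
  0.16404115 0.16423695 0.16420336       
[... 239 characters left out ...]
6363480460719537), np.float64(-0.008249447782982297), np.int64(212), np.float64(0.001662847191162879)) 444
Lrail (np.float64(0.3598077627418081), np.float64(0.016828745509313184), np.int64(60), np.float64(0.0013731629215655411)) 0.012582746306165741 0.01982555491592829
Rrail (np.float64(-0.18949943662585836), np.float64(-0.015923117555726105), np.int64(62), np.float64(0.0013309295940773706)) -0.018308384031331275 -0.012584169242441705
entry [-0.16150067 -0.15960861 -0.15699742 -0.15534968 -0.15233458]
hood y [-0.07448882 -0.07390052  0.07118472  0.07467491] x [-0.01223245 -0.01113083  0.13070915  0.1336998 ]<stdin>:16: RuntimeWarning: Mean of empty slice.
  ret = ret.dtype.type(ret / rcount)
```

Run:
```python
import numpy as np, cv2
for n in ['scene','side']:
    P=np.load('pics/%s_P.npy'%n).reshape(-1,3)
    th=np.radians(22.5); o=np.array([.518,.319])
    R=np.array([[np.cos(th),np.sin(th)],[-np.sin(th),np.cos(th)]])
    L=np.c_[(P[:,:2]-o)@R.T,P[:,2]]; x,y,z=L.T
    m=(abs(x)<.1)&(abs(y)<.03)&(z>.01)&(z<.12)
    print(n,m.sum(),'x',np.percentile(x[m],[0,1,99,100]),'y',np.percentile(y[m],[0,1,99,100]),'z',np.percentile(z[m],[95,99]))
    s=m&(z<.055)&(z>.01)&(x>-.07)&(x<.05); a=np.polyfit(x[s],y[s],1)
    for _ in range(4):
        r=y-np.polyval(a,x); k=s&(abs(r)<.003); a=np.polyfit(x[k],y[k],1)
    print('side face',np.degrees(a[0]),a[1],k.sum())
    g=m&(x<-.045)&(z>.08); print('grip top x',np.percentile(x[g],[1,50,99]),'y',np.percentile(y[g],[1,50,99]),'z',np.percentile(z[g],[50,95]))
    t=m&(z>.103); print('tube tops',[ (np.median(x[t&(abs(x-c)<.01)]),np.median(y[t&(abs(x-c)<.01)])) for c in (.006,.028,.049)], t.sum())
    g=m&(x<-.035)&(x>-.1); print('tail x',np.percentile(x[g],[0,1,2]))
```

```text
scene 1059 x [-0.07734918 -0.07592563  0.06536795  0.07814716] y [-0.01224125 -0.01143943  0.01221988  0.0138142 ] z [0.10462534 0.10695274]
side face -1.107324959326986 -0.009566157519930502 247
grip top x [-0.07572152 -0.06307917 -0.04620523] y [-0.00573679 -0.00139546  0.00628014] z [0.08696958 0.08917323]
tube tops [(np.float64(0.008820618211920917), np.float64(-0.00015292913915296866)), (np.float64(0.031167669480118135), np.float64(-0.00019479539664400778)), (np.float64(0.05123355528542555), np.float64(0.00028501501306483736))] 68
tail x [-0.07734918 -0.0767826  -0.07647403]
side 1248 x [-0.07670922 -0.07485169  0.07314716  0.08032888] y [-0.01451113 -0.01386788  0.00968136  0.01195086] z [0.10307925 0.10592829]
side face -1.6078214977293175 -0.0114361775626747 307
grip top x [-0.07462633 -0.06188374 -0.04554682] y [-0.00835001 -0.00292877  0.00518009] z [0.08620045 0.08846179]
tube tops [(np.float64(0.010200051264481716), np.float64(-0.0016884254977409877)), (np.float64(0.03038979739581551), np.float64(-0.0018464178101660397)), (np.float64(0.05301697682777152), np.float64(-0.0018599265318641157))] 65
tail x [-0.07670922 -0.07557627 -0.07523217]
```

```bash
cat >> h.py <<'E'
from scipy.spatial.transform import Rotation as Ro
def Rcur(s=None):
    s=s or bot.get_state(); return Ro.from_euler('xyz',s['tool_rot'],degrees=True)
def plan(dw,turn,n,extra=0,Rm=None,prec=0):
    """dw world mm, n moving rows; prints offsets per row in tool axes"""
    R=Rm or Rcur(); rows=[]
    for i in range(n):
        o=R.inv().apply(np.array(dw)/n); rows.append((np.round(o,prec).tolist(),round(turn/n,1)))
        R=R*Ro.from_euler('z',turn/n,degrees=True)
    for r in rows: print(r)
def st():
    s=bot.get_state(); print('t',s['time'],'q',np.round(s['qpos'],2),'p',np.round(s['position']*1000,1),'rot',np.round(s['tool_rot'],2),'F',np.round(s['wrist_force'],2),'w',round(s['gripper_width']*1000,1)); return s
E
python3 - <<'E'
from h import *
st()
# hover over carrier with wrist camera view: TCP z .16 over grip
plan([462.4-233,296.4-633,-20],-42,9)
E
```

```text
t 1.15 q [-75.98  27.33   1.28  89.12  -0.66  63.56  -4.76] p [233.2 633.5 222.7] rot [180.    -0.   159.79] F [-0.21 -0.85 -0.14] w 88.0
([-37.0, -26.0, 2.0], -4.7)
([-35.0, -29.0, 2.0], -4.7)
([-32.0, -32.0, 2.0], -4.7)
([-29.0, -34.0, 2.0], -4.7)
([-26.0, -37.0, 2.0], -4.7)
([-23.0, -39.0, 2.0], -4.7)
([-20.0, -41.0, 2.0], -4.7)
([-17.0, -42.0, 2.0], -4.7)
([-13.0, -43.0, 2.0], -4.7)
```

Call:
jog_arm --targets '[{"offset":[-37,-26,2],"turn":-4.7,"gripper":0},{"offset":[-35,-29,2],"turn":-4.7,"gripper":0},{"offset":[-32,-32,2],"turn":-4.7,"gripper":0},{"offset":[-29,-34,2],"turn":-4.7,"gripper":0},{"offset":[-26,-37,2],"turn":-4.7,"gripper":0},{"offset":[-23,-39,2],"turn":-4.7,"gripper":0},{"offset":[-20,-41,2],"turn":-4.7,"gripper":0},{"offset":[-17,-42,2],"turn":-4.7,"gripper":0},{"offset":[-13,-43,2],"turn":-4.7,"gripper":0},{"offset":[0,0,0],"turn":0,"gripper":0}]'

```text
time: 2.4
position: [0.4734, 0.2903, 0.2043]
tool_rot: [179.9, 0.2, -156.4]
wrist_force: [0.5, -0.9, -0.3]
gripper_width: 0.0873
```

Run:
```python
from h import *
st()
c,f,im,d=snap('wrist','wrist1.png')
np.savez('pics/wrist1.npz',im=im,d=d,T=c['T'],cx=c['cx'],cy=c['cy'],f=f)
for t in ['carrier_grip','carrier_mid']:
    for r in bot.spot_point('wrist',t)[:2]: print(t,r['conf'],r['xy'],onz(c,f,*r['xy'],.088 if 'grip' in t else .072))
```

```text
t 2.4 q [-38.28  17.1    0.43 107.01  -0.21  55.68  75.81] p [473.4 290.3 204.3] rot [ 179.9     0.19 -156.44] F [ 0.53 -0.89 -0.32] w 87.3
carrier_grip 0.66 [266.0, 180.3] [0.46413265 0.29565813 0.088     ]
carrier_mid 0.67 [266.9, 224.2] [0.50880215 0.31699237 0.072     ]
```

View pics/wrist1.png

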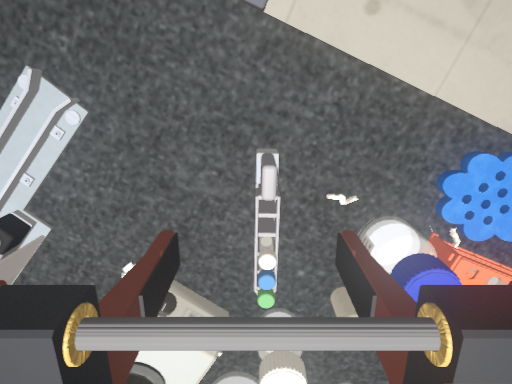

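```bash
cat > fitc.py <<'E'
import sys; from h import *
def fit(fn):
    z=np.load(fn); c={'T':z['T'],'cx':z['cx'],'cy':z['cy']}; P=cloud(c,float(z['f']),z['d']).reshape(-1,3)
    m=(np.hypot(P[:,0]-.52,P[:,1]-.32)<.09)&(P[:,2]>.012)&(P[:,2]<.115)
    return P,m
E
python3 - <<'E'
from fitc import *
P,m=fit('pics/wrist1.npz')
th=np.radians(22.5); o=np.array([.518,.319]); R=np.array([[np.cos(th),np.sin(th)],[-np.sin(th),np.cos(th)]])
L=np.c_[(P[:,:2]-o)@R.T,P[:,2]]; x,y,z=L.T
m&=(abs(y)<.025)
print(m.sum(),'bench',np.median(P[(abs(P[:,2])<.01),2]))
t=m&(z>.101); print('caps',[(np.round([np.median(x[t&(abs(x-c)<.009)]),y[t&(abs(x-c)<.009)].min(),y[t&(abs(x-c)<.009)].max()],4)) for c in (.009,.031,.052)])
g=m&(x<-.04)&(z>.08); print('tab x',np.percentile(x[g],[0,2,50,98,100]),'y',np.percentile(y[g],[0,2,50,98,100]),'z',np.median(z[g]))
print('tab slope',np.degrees(np.polyfit(x[g],y[g],1)[0]))
b=m&(z<.078)&(z>.06); print('body top x',np.percentile(x[b],[0,2,98,100]),'y',np.percentile(y[b],[0,2,50,98,100]))
for a0 in np.arange(-.06,.07,.02):
    k=b&(abs(x-a0)<.01); 
    if k.sum()>5: print(round(a0,3),y[k].min(),y[k].max(),k.sum())
E
```

```text
3551 bench -0.000430375012311246
caps [array([ 0.0117, -0.006 ,  0.0097]), array([ 0.0331, -0.0065,  0.0095]), array([ 0.0536, -0.0062,  0.0102])]
tab x [-0.07250388 -0.07191794 -0.05718786 -0.04098602 -0.04018149] y [-0.00549775 -0.00522536  0.00165533  0.00899501  0.00961554] z 0.0868660975686493
tab slope -0.32914097536454123
body top x [-0.07258087 -0.0722589   0.06673906  0.07202353] y [-0.0102621  -0.01001307  0.00022369  0.01355844  0.01388556]
-0.06 -0.005401106922780283 -0.004333481803416268 9
-0.04 -0.009584726469673652 0.013885556078892105 101
-0.02 -0.009424758430973255 0.013607231932125059 252
0.0 -0.010098401793705853 0.013856624164138775 329
0.02 -0.009800847023191638 0.013862919517393036 137
0.04 -0.009492181109002375 0.01374890312377704 98
0.06 -0.010262096233326719 0.013377905033214097 96
```

Run:
```python
from h import *
plan([464.6-473.4,298.5-290.3,0],1.2,1,prec=1)
```

```text
([4.7, 11.1, 0.0], 1.2)
```

Call:
jog_arm --targets '[{"offset":[4.7,11,20],"turn":1.2,"gripper":0},{"offset":[0,0,40],"turn":0,"gripper":0},{"offset":[0,0,40],"turn":0,"gripper":0.3},{"offset":[0,0,35],"turn":0,"gripper":0.3},{"offset":[0,0,15],"turn":0,"gripper":0.5},{"offset":[0,0,0],"turn":0,"gripper":0.6},{"offset":[0,0,0],"turn":0,"gripper":1},{"offset":[0,0,0],"turn":0,"gripper":1},{"offset":[0,0,0],"turn":0,"gripper":1},{"offset":[0,0,0],"turn":0,"gripper":1}]' --squeeze 35

```text
time: 3.8
position: [0.4588, 0.3181, 0.0564]
tool_rot: [179.4, 0.7, -156.5]
wrist_force: [1.1, -0.7, -2.9]
gripper_width: 0.014
```

Run:
```python
from h import *
s=st()
c,f,im,d=snap('side','side2.png')
th=np.radians(-16.7); ex=np.array([np.cos(th),np.sin(th)]); ey=np.array([-ex[1],ex[0]])
O=np.array([.6325,.013])+.001*ey
g=O+(-.183)*ex+.15*ey; print('grip target',g)
R=Rcur(s); dw=[1000*(g[0]-s['position'][0]),1000*(g[1]-s['position'][1]),0]; print(dw)
yaw=s['tool_rot'][2]%360; print('turn',yaw-163.3)
plan(dw,yaw-163.3,5,prec=0)
```

```text
t 3.8 q [-4.0270e+01  2.8430e+01 -7.8000e-01  1.1337e+02 -4.0000e-02  3.7310e+01
  7.2550e+01] p [458.8 318.1  56.4] rot [ 179.35    0.73 -156.53] F [ 1.07 -0.66 -2.94] w 14.0
grip target [0.50060992 0.21021817]
[np.float64(41.778044268020395), np.float64(-107.86052944047137), 0]
turn 40.173315389479285
([1.0, -23.0, -0.0], np.float64(8.0))
([-2.0, -23.0, -0.0], np.float64(8.0))
([-5.0, -22.0, -0.0], np.float64(8.0))
([-9.0, -21.0, -0.0], np.float64(8.0))
([-12.0, -20.0, -0.0], np.float64(8.0))
```

View pics/side2.png

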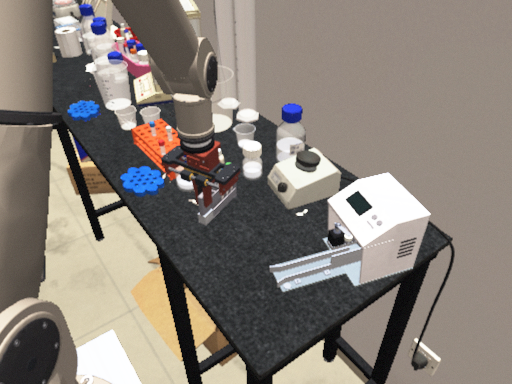

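Call:
jog_arm --targets '[{"offset":[0,0,-10],"turn":0,"gripper":1},{"offset":[0,0,-15],"turn":0,"gripper":1},{"offset":[0,-10,-5],"turn":4,"gripper":1},{"offset":[0,-20,0],"turn":7,"gripper":1},{"offset":[-3,-20,0],"turn":7,"gripper":1},{"offset":[-5,-19,0],"turn":7,"gripper":1},{"offset":[-7,-16,0],"turn":7,"gripper":1},{"offset":[-7,-8,0],"turn":4,"gripper":1},{"offset":[0,0,0],"turn":0,"gripper":1},{"offset":[0,0,0],"turn":0,"gripper":1}]' --squeeze 50

```text
time: 5.1
position: [0.4941, 0.2283, 0.0926]
tool_rot: [178.7, 0.1, 166.7]
wrist_force: [-1.3, 1.5, -3.2]
gripper_width: 0.0138
```

Run:
```python
from h import *
s=st()
c,f,im,d=snap('side','side3.png')
g=np.array([.5006,.2102]); dw=[1000*(g[0]-s['position'][0]),1000*(g[1]-s['position'][1]),0]; print(dw)
yaw=s['tool_rot'][2]%360; print('turn',yaw-163.3)
plan(dw,yaw-163.3,1,prec=0)
```

```text
t 5.1 q [-37.97  24.32   8.9  114.71  -6.97  40.49  52.08] p [494.1 228.3  92.6] rot [1.7872e+02 1.0000e-01 1.6668e+02] F [-1.33  1.48 -3.16] w 13.8
[np.float64(6.5011985030656305), np.float64(-18.0538791063842), 0]
turn 3.3822064151317477
([-10.0, -16.0, -0.0], np.float64(3.4))
```

View pics/side3.png

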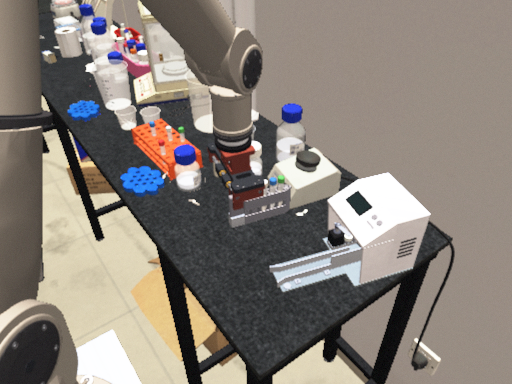

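Call:
jog_arm --targets '[{"offset":[-5,-8,5],"turn":1.7,"gripper":1},{"offset":[-5,-8,12],"turn":1.7,"gripper":1},{"offset":[0,0,10],"turn":0,"gripper":1},{"offset":[0,0,5],"turn":0,"gripper":1},{"offset":[0,0,2],"turn":0,"gripper":1},{"offset":[0,0,0],"turn":0,"gripper":1},{"offset":[0,0,0],"turn":0,"gripper":1},{"offset":[0,0,0],"turn":0,"gripper":1},{"offset":[0,0,0],"turn":0,"gripper":1},{"offset":[0,0,0],"turn":0,"gripper":1}]'

```text
time: 6.4
position: [0.4998, 0.211, 0.0566]
tool_rot: [178.7, -0.1, 163.2]
wrist_force: [-1.5, -1.0, -0.2]
gripper_width: 0.0137
```

Run:
```python
from h import *
s=st()
c,f,im,d=snap('side','side4.png')
```

```text
t 6.4 q [-36.06  27.55   9.02 115.96  -8.67  36.23  52.1 ] p [499.8 211.   56.6] rot [ 1.7872e+02 -6.0000e-02  1.6320e+02] F [-1.48 -1.05 -0.23] w 13.7
```

View pics/side4.png

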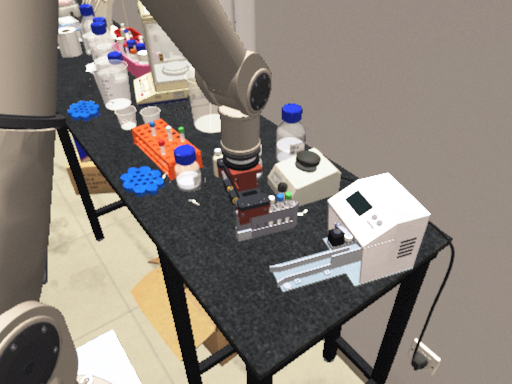

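Call:
jog_arm --targets '[{"offset":[0,0,0],"turn":0,"gripper":0},{"offset":[0,0,0],"turn":0,"gripper":0},{"offset":[0,0,0],"turn":0,"gripper":0},{"offset":[0,0,-20],"turn":0,"gripper":0},{"offset":[0,0,-45],"turn":0,"gripper":0},{"offset":[-10,-20,-45],"turn":0,"gripper":0},{"offset":[-23,-42,-38],"turn":0,"gripper":0},{"offset":[-23,-42,-38],"turn":0,"gripper":0},{"offset":[-23,-42,-38],"turn":0,"gripper":0},{"offset":[-23,-42,-38],"turn":0,"gripper":0}]'

```text
time: 7.7
position: [0.5427, -0.0037, 0.3205]
tool_rot: [178.6, -0.1, 163.9]
wrist_force: [1.0, 0.1, -0.4]
gripper_width: 0.0875
```

Run:
```python
from h import *
s=st()
c,f,im,d=snap('side','side5.png')
c,f,im,d=snap('wrist','wrist5.png')
```

```text
t 7.7 q [-21.77   9.82  18.99 101.39  -4.82  68.98  72.52] p [542.7  -3.7 320.5] rot [ 1.7862e+02 -5.0000e-02  1.6386e+02] F [ 1.05  0.14 -0.37] w 87.5
```

View pics/side5.png

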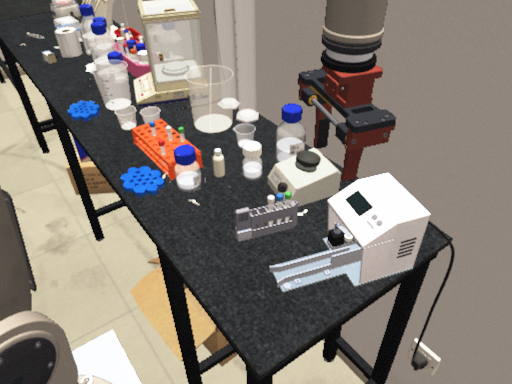

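View pics/wrist5.png

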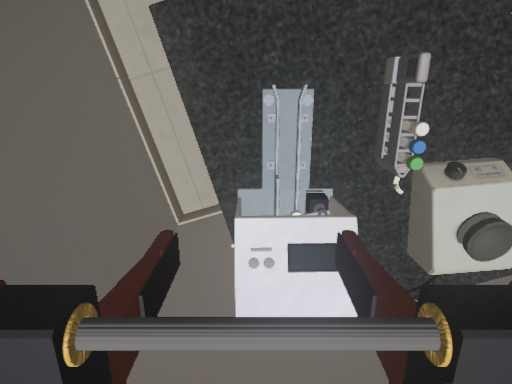

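Call:
jog_arm --targets '[{"offset":[0,0,-55],"turn":0,"gripper":0.5},{"offset":[0,0,-60],"turn":0,"gripper":1},{"offset":[0,0,-60],"turn":0,"gripper":1},{"offset":[0,0,-60],"turn":0,"gripper":1},{"offset":[0,0,-60],"turn":0,"gripper":1},{"offset":[0,0,-50],"turn":0,"gripper":1},{"offset":[0,0,-50],"turn":0,"gripper":1},{"offset":[0,0,-50],"turn":0,"gripper":1},{"offset":[0,0,-50],"turn":0,"gripper":1},{"offset":[0,0,-50],"turn":0,"gripper":1}]'

```text
time: 9.05
position: [0.5129, -0.0134, 0.7407]
tool_rot: [175.5, 10.0, 163.0]
wrist_force: [-0.1, 0.5, 0.3]
gripper_width: 0.0007
```

Run:
```python
from h import *
s=st(); print(Rcur(s).as_matrix()[:,2])
```

```text
t 9.05 q [-49.67   3.27  50.32  57.24  -4.23 109.71  71.95] p [512.9 -13.4 740.7] rot [175.48  10.04 163.  ] F [-0.14  0.52  0.31] w 0.7
[ 0.18919272  0.02447644 -0.98163487]
```

Call:
jog_arm --targets '[{"offset":[-10,-30,-40],"turn":0,"gripper":1},{"offset":[-15,-30,-45],"turn":0,"gripper":1},{"offset":[-15,-30,-45],"turn":0,"gripper":1},{"offset":[-15,-30,-45],"turn":0,"gripper":1},{"offset":[-15,-20,-45],"turn":0,"gripper":1},{"offset":[-15,0,-45],"turn":0,"gripper":1},{"offset":[-15,0,-45],"turn":0,"gripper":1},{"offset":[-15,0,-45],"turn":0,"gripper":1},{"offset":[0,0,0],"turn":0,"gripper":1},{"offset":[0,0,0],"turn":0,"gripper":1}]'

```text
time: 10.3
position: [0.4697, -0.1611, 0.879]
tool_rot: [172.7, 27.2, 162.1]
wrist_force: [0.9, 0.1, 0.1]
gripper_width: 0.0003
```

Run:
```python
from h import *
s=st(); print(Rcur(s).as_matrix())
```

```text
t 10.3 q [  3.64   1.66  13.61  41.24  -7.76 109.72  86.58] p [ 469.7 -161.1  879. ] rot [172.74  27.16 162.09] F [0.89 0.06 0.11] w 0.3
[[-0.84659425  0.25020027  0.46976378]
 [ 0.27366244  0.9616383  -0.01899064]
 [-0.45649431  0.11247933 -0.88258787]]
```

Call:
jog_arm --targets '[{"offset":[-10,-40,-45],"turn":0,"gripper":1},{"offset":[-15,-50,-50],"turn":0,"gripper":1},{"offset":[-15,-50,-50],"turn":0,"gripper":1},{"offset":[-15,-50,-50],"turn":0,"gripper":1},{"offset":[-15,-30,-50],"turn":0,"gripper":1},{"offset":[-15,0,-40],"turn":0,"gripper":1},{"offset":[0,0,0],"turn":0,"gripper":1},{"offset":[0,0,0],"turn":0,"gripper":1},{"offset":[0,0,0],"turn":0,"gripper":1},{"offset":[0,0,0],"turn":0,"gripper":1}]'

```text
time: 11.55
position: [0.4008, -0.2824, 0.9278]
tool_rot: [172.9, 35.2, 161.3]
wrist_force: [0.0, -0.2, -0.5]
gripper_width: 0.0004
```

Run:
```python
from h import *
s=st(); R=Rcur(s); z=R.as_matrix()[:,2]; print(R.as_matrix()); print('tilt',np.degrees(np.arccos(-z[2])),'az',np.degrees(np.arctan2(z[1],z[0])))
```

```text
t 11.55 q [ 66.86   5.69 -34.36  32.56 -13.02 109.72  99.06] p [ 400.8 -282.4  927.8] rot [172.89  35.22 161.28] F [ 0.04 -0.19 -0.5 ] w 0.4
[[-0.77370767  0.25088502  0.58175007]
 [ 0.26219225  0.96272327 -0.06647649]
 [-0.57674229  0.10109699 -0.81064649]]
tilt 35.84085662728431 az -6.518903705152892
```

```bash
cat >> h.py <<'E'
th=np.radians(-16.7); ex=np.array([np.cos(th),np.sin(th),0]); ey=np.array([-ex[1],ex[0],0]); O=np.append(np.array([.6325,.013])+.001*ey[:2],0)
def lane(p): return np.array([(p-O)@ex,(p-O)@ey,p[2]])
def world(l): return O+l[0]*ex+l[1]*ey+np.array([0,0,l[2]])
E
python3 - <<'E'
from h import *
s=bot.get_state(); t=world([-.085,.01,.33]); print(t, lane(s['position']))
plan(1000*(t-s['position']),0,12)
E
```

```text
[0.55424605 0.04796169 0.33      ] [-0.13705418 -0.35047921  0.92781299]
([26.0, 25.0, 46.0], 0.0)
([26.0, 25.0, 46.0], 0.0)
([26.0, 25.0, 46.0], 0.0)
([26.0, 25.0, 46.0], 0.0)
([26.0, 25.0, 46.0], 0.0)
([26.0, 25.0, 46.0], 0.0)
([26.0, 25.0, 46.0], 0.0)
([26.0, 25.0, 46.0], 0.0)
([26.0, 25.0, 46.0], 0.0)
([26.0, 25.0, 46.0], 0.0)
([26.0, 25.0, 46.0], 0.0)
([26.0, 25.0, 46.0], 0.0)
```

Call:
jog_arm --targets '[{"offset":[15,15,30],"turn":0,"gripper":1},{"offset":[26,25,46],"turn":0,"gripper":1},{"offset":[26,25,46],"turn":0,"gripper":1},{"offset":[26,25,46],"turn":0,"gripper":1},{"offset":[26,25,46],"turn":0,"gripper":1},{"offset":[26,25,46],"turn":0,"gripper":1},{"offset":[26,25,46],"turn":0,"gripper":1},{"offset":[26,25,46],"turn":0,"gripper":1},{"offset":[26,25,46],"turn":0,"gripper":1},{"offset":[20,20,35],"turn":0,"gripper":1}]'

```text
time: 12.8
position: [0.526, -0.0128, 0.4482]
tool_rot: [172.8, 35.3, 161.7]
wrist_force: [-0.2, -0.0, 0.5]
gripper_width: 0.0002
```

```bash
cat >> h.py <<'E'
def rep():
    s=st(); R=Rcur(s); z=R.as_matrix()[:,2]; print('tilt',np.round(np.degrees(np.arccos(-z[2])),2),'az',np.round(np.degrees(np.arctan2(z[1],z[0])),1),'lane',np.round(lane(s['position'])*1000,1)); return s
E
python3 - <<'E'
from h import *
s=rep(); t=world([-.085,.01,.20]); 
plan(1000*(t-s['position']),0,6)
E
```

```text
t 12.8 q [ 48.17 -16.78 -44.64 113.58 -12.95  42.89  81.64] p [526.  -12.8 448.2] rot [172.8   35.26 161.69] F [-0.21 -0.04  0.52] w 0.2
tilt 35.89 az -6.0 lane [-94.6 -56.3 448.2]
([23.0, 7.0, 36.0], 0.0)
([23.0, 7.0, 36.0], 0.0)
([23.0, 7.0, 36.0], 0.0)
([23.0, 7.0, 36.0], 0.0)
([23.0, 7.0, 36.0], 0.0)
([23.0, 7.0, 36.0], 0.0)
```

Call:
jog_arm --targets '[{"offset":[23,7,36],"turn":0,"gripper":1},{"offset":[23,7,36],"turn":0,"gripper":1},{"offset":[23,7,36],"turn":0,"gripper":1},{"offset":[23,7,36],"turn":0,"gripper":1},{"offset":[23,7,36],"turn":0,"gripper":1},{"offset":[15,5,25],"turn":0,"gripper":1},{"offset":[0,0,0],"turn":0,"gripper":1},{"offset":[0,0,0],"turn":0,"gripper":1},{"offset":[0,0,0],"turn":0,"gripper":1},{"offset":[0,0,0],"turn":0,"gripper":1}]'

```text
time: 14.05
position: [0.5354, 0.0314, 0.2442]
tool_rot: [175.1, 33.0, 162.8]
wrist_force: [0.9, 0.8, -0.2]
gripper_width: 0.0005
```

Run:
```python
from h import *
s=rep()
for n in ['wrist','side','scene']:
    c,f,im,d=snap(n,n+'6.png'); np.savez('pics/%s6.npz'%n,im=im,d=d,T=c['T'],cx=c['cx'],cy=c['cy'],f=f)
```

```text
t 14.05 q [ 56.11   6.61 -76.11 127.71  48.27  28.02  17.18] p [535.4  31.4 244.2] rot [175.08  33.03 162.84] F [ 0.88  0.79 -0.2 ] w 0.5
tilt 33.36 az -8.2 lane [-98.3 -11.2 244.2]
```

View pics/wrist6.png

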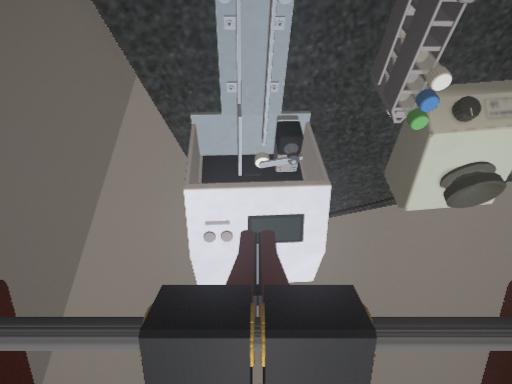

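View pics/side6.png

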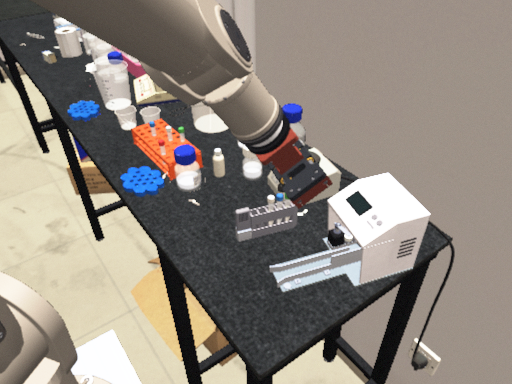

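Run:
```python
from h import *
z=np.load('pics/wrist6.npz'); c={'T':z['T'],'cx':z['cx'],'cy':z['cy']}; f=float(z['f'])
print(np.round(z['T'],3), 'cam lane',lane(z['T'][:3,3]))
P=cloud(c,f,z['d'])
for nm,l in dict(roller=[.0135,.0098,.067],lip=[-.012,0,.122],entry=[-.16,0,.006],top=[.062,0,.165],tcp=lane(np.array([.5354,.0314,.2442]))).items(): print(nm,proj(c,f,world(l)))
for uv in [(262,160),(292,161),(257,186),(200,186),(320,186),(240,165),(240,100),(277,235),(196,120),(307,120),(210,237),(288,135),(248,290)]: print(uv,z['d'][uv[1],uv[0]],np.round(lane(P[uv[1],uv[0]])*1000,1))
```

```text
[[ 0.25  -0.598 -0.762  0.381]
 [ 0.965  0.213  0.15   0.066]
 [ 0.073 -0.773  0.63   0.333]
 [ 0.     0.     0.     1.   ]] cam lane [-0.25642964 -0.02308069  0.33316831]
roller [259.99331516 162.98817218]
lip [255.68242256 184.34663047]
entry [252.18275935 -26.07751735]
top [256.12771948 258.05365652]
tcp [256.04435966 249.20712315]
(262, 160) 0.37559536 [ 8.9 12.  66.7]
(292, 161) 0.3711268 [ 5.2 46.  73.3]
(257, 186) 0.32188275 [-12.4   1.1 124.6]
(200, 186) 0.3197449 [-11.9 -55.4 121.8]
(320, 186) 0.32662663 [-11.2  65.2 126.1]
(240, 165) 0.40704674 [ 36.2 -13.   47.3]
(240, 100) 0.3607288 [-43.3 -11.8  23.6]
(277, 235) 0.34325543 [ 36.1  22.3 152.6]
(196, 120) 0.40141737 [ -1.4 -66.    3.9]
(307, 120) 0.41126892 [-0.4 74.2  6.1]
(210, 237) 0.33582407 [ 33.7 -48.4 153.1]
(288, 135) 0.37953463 [-8.1 43.8 43.4]
(248, 290) 0.08616077 [-173.4  -19.9  298.7]
```

Run:
```python
import cv2
im=cv2.imread('pics/side6.png')[190:310,250:450]; cv2.imwrite('pics/side6c.png',cv2.resize(im,None,fx=4,fy=4,interpolation=cv2.INTER_CUBIC))
```

```text
(no output)
```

View pics/side6c.png

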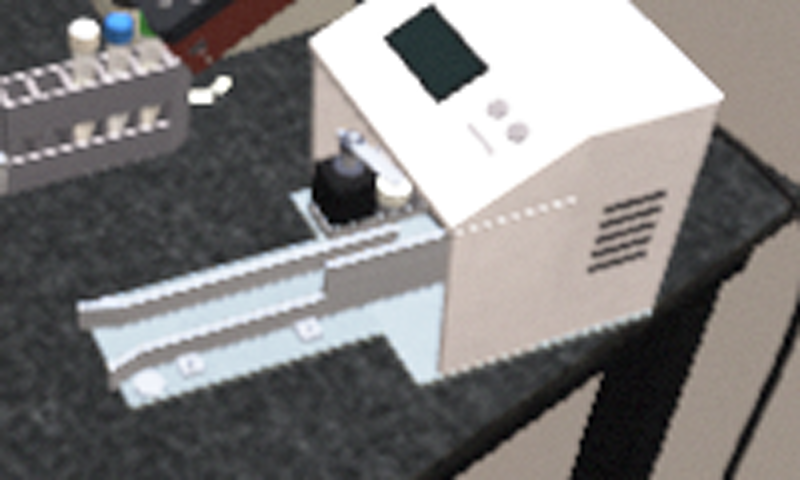

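Run:
```python
from h import *
z=np.load('pics/wrist6.npz'); c={'T':z['T'],'cx':z['cx'],'cy':z['cy']}; f=float(z['f'])
P=cloud(c,f,z['d']).reshape(-1,3); L=np.c_[(P-O)@ex,(P-O)@ey,P[:,2]]
x,y,zz=L.T
for nm,a,b in [('R',-.025,-.005),('L',.005,.03)]:
    m=(x<-.045)&(x>-.085)&(y>a)&(y<b)&(zz>.020)&(zz<.029); p=np.polyfit(x[m],y[m],1); print(nm,m.sum(),y[m].min(),y[m].max(),np.median(y[m]),np.degrees(p[0]))
m=(x<-.045)&(x>-.085)&(abs(y)<.012)&(zz<.015); print('floor',np.median(zz[m]))
m=(abs(y)<.1)&(abs(y)>.05)&(x>.0)&(x<.06)&(zz>.12); 
m2=(abs(y)<.1)&(x>.0)&(x<.06)&(zz>.13); print('hood y',np.percentile(y[m2],[0,1,99,100]))
```

```text
R 131 -0.015013935611424249 -0.01163536819696667 -0.012905208907419558 -0.18754582285025007
L 138 0.01687988589053908 0.021146412707668077 0.01861991270563284 -0.23214818052192449
floor 0.005545269139178355
hood y [-0.07217237 -0.07051136  0.07571466  0.07808043]
```

Run:
```python
from h import *
s=rep(); t=world([-.062,.010,.15]); 
plan(1000*(t-s['position']),0,4)
```

```text
t 14.2 q [ 56.09   6.67 -76.11 127.72  48.35  28.03  17.11] p [535.3  31.4 243.8] rot [175.06  33.   162.84] F [-0.47 -0.15  0.36] w 0.5
tilt 33.33 az -8.2 lane [-98.4 -11.3 243.8]
([5.0, 3.0, 25.0], 0.0)
([5.0, 3.0, 25.0], 0.0)
([5.0, 3.0, 25.0], 0.0)
([5.0, 3.0, 25.0], 0.0)
```

Call:
jog_arm --targets '[{"offset":[5,3,20],"turn":0,"gripper":1},{"offset":[5,3,25],"turn":0,"gripper":1},{"offset":[5,3,25],"turn":0,"gripper":1},{"offset":[5,3,20],"turn":0,"gripper":1},{"offset":[0,0,0],"turn":0,"gripper":1},{"offset":[0,0,0],"turn":0,"gripper":1},{"offset":[0,0,0],"turn":0,"gripper":1},{"offset":[0,0,0],"turn":0,"gripper":1},{"offset":[0,0,0],"turn":0,"gripper":1},{"offset":[0,0,0],"turn":0,"gripper":1}]'

```text
time: 15.45
position: [0.5743, 0.0374, 0.1606]
tool_rot: [175.2, 33.4, 162.5]
wrist_force: [0.4, 0.3, 0.2]
gripper_width: 0.0004
```

Run:
```python
from h import *
s=rep(); t=world([-.062,.010,.15]);
```

```text
t 15.45 q [ 34.61  21.58 -60.74 128.74  80.56  34.18 -13.52] p [574.3  37.4 160.6] rot [175.18  33.42 162.52] F [0.38 0.3  0.18] w 0.4
tilt 33.72 az -8.8 lane [-62.7   5.7 160.6]
```

Run:
```python
from h import *
s=bot.get_state(); t=world([-.015,.008,.056]); 
plan(1000*(t-s['position']),0,5)
```

```text
([4.0, -1.0, 23.0], 0.0)
([4.0, -1.0, 23.0], 0.0)
([4.0, -1.0, 23.0], 0.0)
([4.0, -1.0, 23.0], 0.0)
([4.0, -1.0, 23.0], 0.0)
```

Call:
jog_arm --targets '[{"offset":[4,-1,18],"turn":0,"gripper":1},{"offset":[4,-1,23],"turn":0,"gripper":1},{"offset":[4,-1,23],"turn":0,"gripper":1},{"offset":[4,-1,20],"turn":0,"gripper":1},{"offset":[2,-1,12],"turn":0,"gripper":1},{"offset":[0,0,5],"turn":0,"gripper":1},{"offset":[0,0,0],"turn":0,"gripper":1},{"offset":[0,0,0],"turn":0,"gripper":1},{"offset":[0,0,0],"turn":0,"gripper":1},{"offset":[0,0,0],"turn":0,"gripper":1}]'

```text
time: 16.7
position: [0.617, 0.028, 0.0661]
tool_rot: [175.2, 33.7, 162.4]
wrist_force: [0.2, 0.6, 0.1]
gripper_width: 0.0005
```

Run:
```python
from h import *
s=rep()
c,f,im,d=snap('wrist','wrist7.png'); c,f,im,d=snap('side')
cv2.imwrite('pics/side7.png',cv2.resize(im[150:310,230:450,::-1],None,fx=3,fy=3))
```

```text
t 16.7 q [ 28.12  36.59 -53.41 127.09 102.5   39.97 -28.83] p [617.   28.   66.1] rot [175.15  33.67 162.44] F [0.17 0.63 0.12] w 0.5
tilt 33.98 az -8.9 lane [-19.2   8.9  66.1]
```

View pics/wrist7.png

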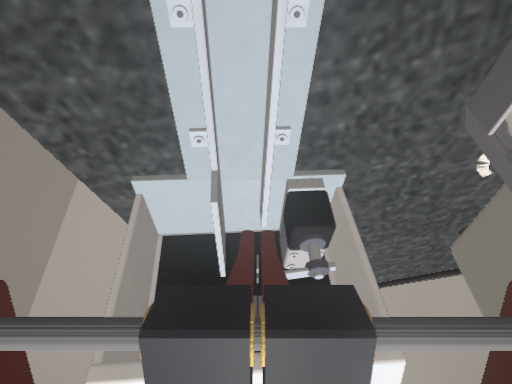

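View pics/side7.png

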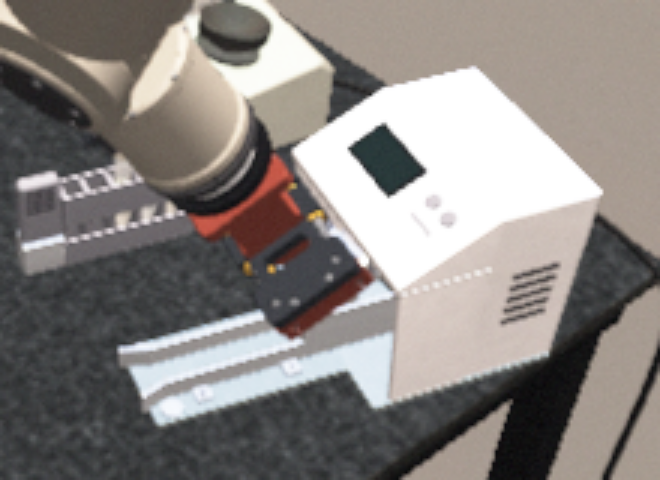

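Run:
```python
from h import *
s=bot.get_state(); R=Rcur(s)
print('down10',R.inv().apply([0,0,-10]),'lanex10',R.inv().apply(10*ex),'laney10',R.inv().apply(10*ey))
```

```text
down10 [ 5.5429131  -0.70374569  8.29342248] lanex10 [-8.32228216 -0.31844549  5.53517951] laney10 [0.12543557 9.97012209 0.76218859]
```

Call:
jog_arm --targets '[{"offset":[2.5,-1,4],"turn":0,"gripper":1},{"offset":[2.5,-1,4],"turn":0,"gripper":1},{"offset":[0,0,0],"turn":0,"gripper":1},{"offset":[-4,0,2.7],"turn":0,"gripper":1},{"offset":[-4,0,2.7],"turn":0,"gripper":1},{"offset":[-4,0,2.7],"turn":0,"gripper":1},{"offset":[-4,0,2.7],"turn":0,"gripper":1},{"offset":[0,0,0],"turn":0,"gripper":1},{"offset":[0,0,0],"turn":0,"gripper":1},{"offset":[0,0,0],"turn":0,"gripper":1}]'

```text
time: 18.05
position: [0.6368, 0.0213, 0.0555]
tool_rot: [175.1, 33.6, 162.4]
wrist_force: [-0.1, -0.0, 0.2]
gripper_width: 0.0004
```

Run:
```python
from h import *
s=rep()
c,f,im,d=snap('wrist','wrist8.png'); cv2.imwrite('pics/wrist8c.png',cv2.resize(im[180:310,190:370,::-1],None,fx=4,fy=4)); print(proj(c,f,world([.0135,.0098,.062])),proj(c,f,world([.006,.045,.071])))
```

```text
t 18.05 q [ 27.93  38.78 -52.   124.89 103.64  39.73 -27.62] p [636.8  21.3  55.5] rot [175.15  33.64 162.43] F [-0.06 -0.01  0.16] w 0.4
tilt 33.94 az -8.8 lane [ 1.7  8.1 55.5]
[259.22325883 269.18137429] [325.36528186 275.0009821 ]
```

View pics/wrist8c.png

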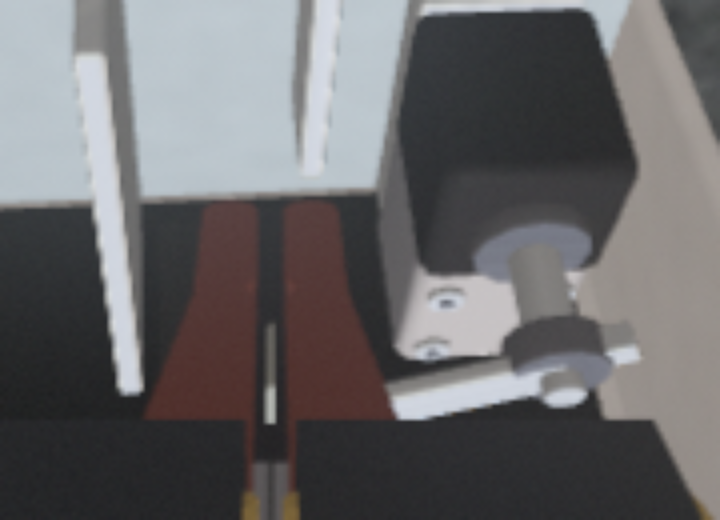

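```bash
cat > lev.py <<'E'
from h import *
def ov(fn):
    s=rep(); c,f,im,d=snap('wrist'); im=cv2.resize(im[:,:,::-1],None,fx=4,fy=4)
    hub=world([.006,.045,.071]); col=[(0,255,0),(0,255,255),(0,128,255),(0,0,255),(255,0,255)]
    for a,k in zip([0,.2,.4,.6,.8],col):
        ang=np.arctan2(-35.2,7.5)+a; L=[.006+.036*np.cos(ang),.045+.036*np.sin(ang),.071]
        p=proj(c,f,hub)*4+2; q=proj(c,f,world(L))*4+2
        cv2.line(im,tuple(int(v) for v in p),tuple(int(v) for v in q),k,1)
    cv2.imwrite(fn,im[720:1240,760:1480])
E
python3 -c "
from lev import *
ov('pics/lev1.png')"
```

```text
t 18.1 q [ 27.94  38.78 -52.   124.9  103.64  39.73 -27.62] p [636.7  21.2  55.5] rot [175.15  33.63 162.43] F [-0.39 -0.71  0.03] w 1.0
tilt 33.94 az -8.9 lane [ 1.7  8.1 55.5]
```

View pics/lev1.png

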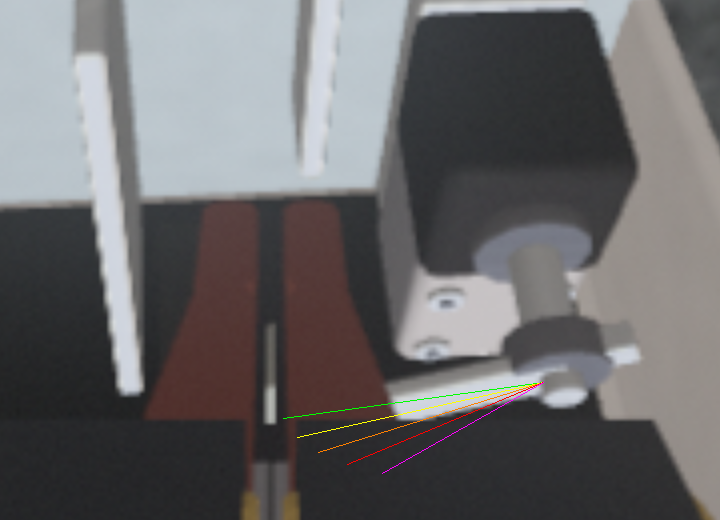

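Call:
jog_arm --targets '[{"offset":[-1.8,0,1.2],"turn":0,"gripper":1},{"offset":[-1.8,0,1.2],"turn":0,"gripper":1},{"offset":[-1.8,0,1.2],"turn":0,"gripper":1},{"offset":[-1.8,0,1.2],"turn":0,"gripper":1},{"offset":[0,0,0],"turn":0,"gripper":1},{"offset":[0,0,0],"turn":0,"gripper":1},{"offset":[0,0,0],"turn":0,"gripper":1},{"offset":[0,0,0],"turn":0,"gripper":1},{"offset":[0,0,0],"turn":0,"gripper":1},{"offset":[0,0,0],"turn":0,"gripper":1}]'

```text
time: 19.4
position: [0.6454, 0.0196, 0.0554]
tool_rot: [175.1, 33.6, 162.5]
wrist_force: [-0.5, -0.5, 0.3]
gripper_width: 0.0006
```

```bash
python3 -c "
from lev import *
ov('pics/lev2.png')"
```

```text
t 19.4 q [ 27.89  39.14 -51.59 123.84 103.15  39.32 -26.38] p [645.4  19.6  55.4] rot [175.12  33.6  162.49] F [-0.52 -0.51  0.33] w 0.6
tilt 33.91 az -8.7 lane [10.4  9.  55.4]
```

View pics/lev2.png

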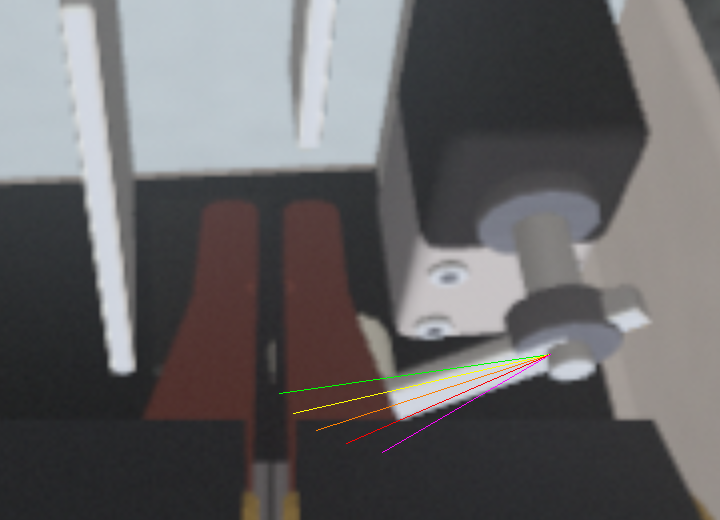

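Call:
jog_arm --targets '[{"offset":[-1.8,0,1.2],"turn":0,"gripper":1},{"offset":[-1.8,0,1.2],"turn":0,"gripper":1},{"offset":[0,0,0],"turn":0,"gripper":1},{"offset":[0,0,0],"turn":0,"gripper":1},{"offset":[0,0,0],"turn":0,"gripper":1},{"offset":[0,0,0],"turn":0,"gripper":1},{"offset":[0,0,0],"turn":0,"gripper":1},{"offset":[0,0,0],"turn":0,"gripper":1},{"offset":[0,0,0],"turn":0,"gripper":1},{"offset":[0,0,0],"turn":0,"gripper":1}]'

```text
time: 20.7
position: [0.6497, 0.0182, 0.0553]
tool_rot: [175.1, 33.6, 162.5]
wrist_force: [-0.5, 0.2, 0.4]
gripper_width: 0.0004
```

```bash
python3 -c "
from lev import *
ov('pics/lev3.png')
c,f,im,d=snap('side')
cv2.imwrite('pics/side8.png',cv2.resize(im[150:310,230:450,::-1],None,fx=3,fy=3))
z=np.load('pics/wrist6.npz')
c,f,im,d=snap('wrist'); np.savez('pics/wrist9.npz',d=d,im=im,T=c['T'],cx=c['cx'],cy=c['cy'],f=f)
"
```

```text
t 20.7 q [ 27.88  39.32 -51.36 123.3  102.89  39.14 -25.76] p [649.7  18.2  55.3] rot [175.14  33.59 162.48] F [-0.5   0.22  0.39] w 0.4
tilt 33.9 az -8.8 lane [15.   8.9 55.3]
```

View pics/lev3.png

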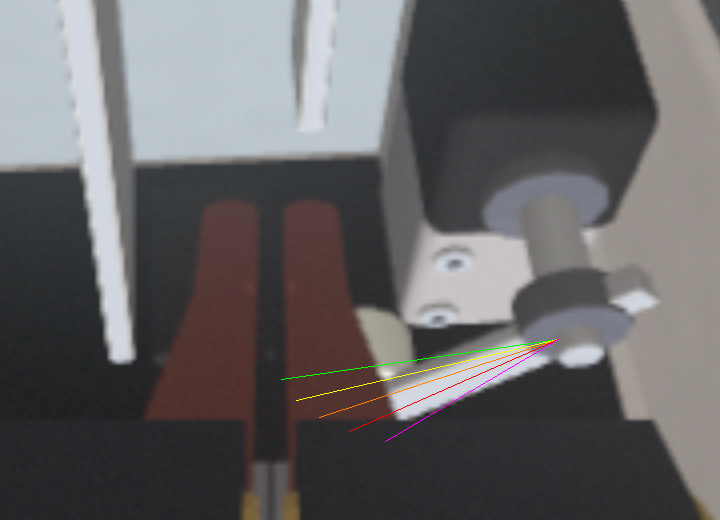

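View pics/side8.png

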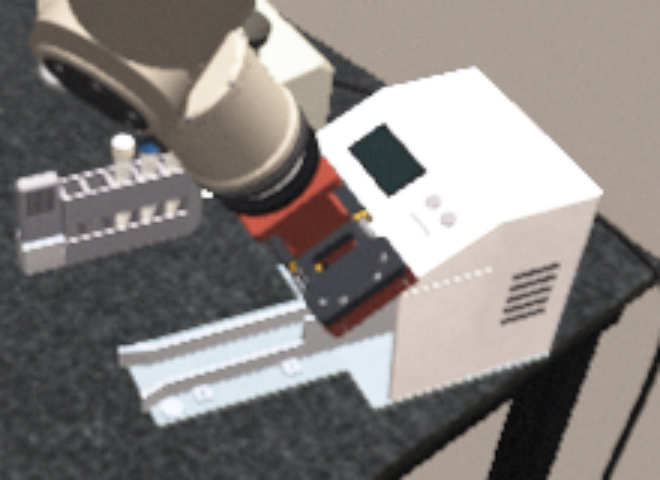

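Run:
```python
from h import *
z=np.load('pics/wrist9.npz'); c={'T':z['T'],'cx':z['cx'],'cy':z['cy']}; f=float(z['f'])
P=cloud(c,f,z['d']); L=np.stack([(P-O)@ex,(P-O)@ey,P[...,2]],-1)
x,y,zz=L[...,0],L[...,1],L[...,2]
u0,u1=288,326; m=np.zeros(x.shape,bool); m[262:290,u0:u1]=1
m&=(zz>.064)&(zz<.078)&(z['im'].astype(int).min(-1)>150)
print(m.sum(),zz[m].mean()); p=np.polyfit(y[m],x[m],1); print(p); d=np.array([p[0],1]);d=-d; a=np.arctan2(d[1],d[0]); print('angle',a-np.arctan2(-35.2,7.5))
q=np.c_[x[m],y[m]];q-=q.mean(0);v=np.linalg.svd(q,full_matrices=False)[2][0]; v*=-np.sign(v[1]); print(np.arctan2(v[1],v[0])-np.arctan2(-35.2,7.5), q.shape)
yy,xx=np.where(m); print(xx.min(),xx.max(),yy.min(),yy.max())
```

```text
334 0.07036895161109576
[-0.82075517  0.04574058]
angle 0.4773400664253029
0.6200104507156169 (334, 2)
288 325 263 284
```

Call:
jog_arm --targets '[{"offset":[6,0,-4],"turn":0,"gripper":1},{"offset":[10,0,-6.6],"turn":0,"gripper":1},{"offset":[12,0,-8],"turn":0,"gripper":1},{"offset":[5,0,-8],"turn":0,"gripper":1},{"offset":[0,0,-25],"turn":0,"gripper":1},{"offset":[0,0,-35],"turn":0,"gripper":1},{"offset":[0,0,-35],"turn":0,"gripper":0.5},{"offset":[0,0,-35],"turn":0,"gripper":0},{"offset":[0,0,-20],"turn":0,"gripper":0},{"offset":[0,0,0],"turn":0,"gripper":0}]'

```text
time: 22.1
position: [0.5179, 0.0435, 0.1874]
tool_rot: [175.4, 33.7, 162.8]
wrist_force: [0.9, 0.1, -1.0]
gripper_width: 0.0369
```

```bash
python3 -c "
from lev import *
s=rep(); print(Rcur(s).as_matrix())
for n in ['wrist','side','scene']:
    c,f,im,d=snap(n,n+'10.png'); np.savez('pics/%s10.npz'%n,im=im,d=d,T=c['T'],cx=c['cx'],cy=c['cy'],f=f)
"
```

```text
t 22.1 q [ 38.97  11.09 -64.79 133.59  70.49  28.9   -8.95] p [517.9  43.5 187.4] rot [175.42  33.71 162.76] F [ 0.94  0.12 -1.02] w 36.9
tilt 33.99 az -9.0 lane [-118.5   -4.7  187.4]
[[-0.79447458  0.25306821  0.55205672]
 [ 0.24649233  0.96516752 -0.08771078]
 [-0.55502402  0.06639377 -0.82918044]]
```

View pics/wrist10.png

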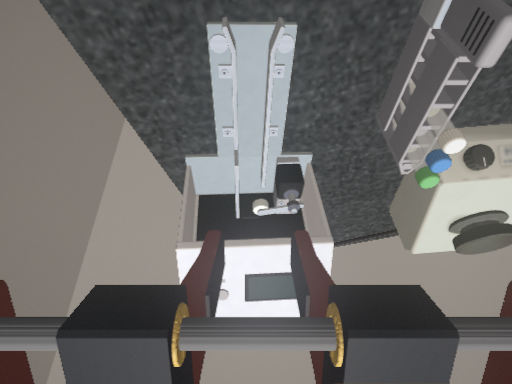

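View pics/side10.png

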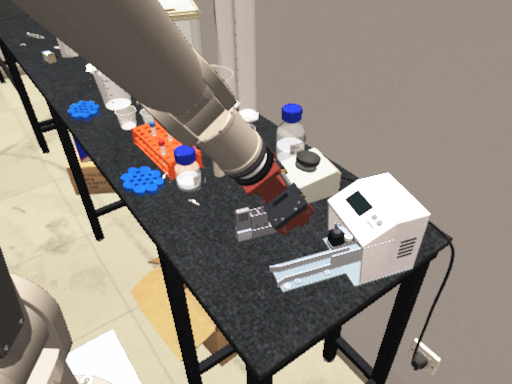

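```bash
cat > fit2.py <<'E'
from h import *
def fit2(fn):
    z=np.load(fn); c={'T':z['T'],'cx':z['cx'],'cy':z['cy']}; P=cloud(c,float(z['f']),z['d']).reshape(-1,3)
    L=np.c_[(P-O)@ex,(P-O)@ey,P[:,2]]; x,y,zz=L.T
    m=(x>-.23)&(x<-.03)&(y>.12)&(y<.185)&(zz>.012)&(zz<.115)&(z['d'].reshape(-1)>0)
    cs=np.percentile(x[m],[0,1,50,99,100])
    print(fn,m.sum(),'x',np.round(cs*1000,1),'y',np.round(np.percentile(y[m],[0,1,99,100])*1000,1))
    t=m&(zz>.101)&(x>-.15)
    if t.sum()>10:
        p=np.polyfit(x[t],y[t],1); print('caps yaw',np.degrees(p[0]),'xr',np.round([x[t].min(),x[t].max()],4),'y',y[t].mean(),t.sum())
    g=m&(x<-.15)&(zz>.081)&(zz<.095)
    if g.sum()>10: print('tab x',np.round(np.percentile(x[g],[0,2,98,100])*1000,1),'y',np.round(np.percentile(y[g],[0,2,50,98,100])*1000,1),g.sum(),np.median(zz[g]))
    b=m&(zz<.078)&(zz>.065)&(x>-.16)
    if b.sum()>10: 
        print('top y',np.round(np.percentile(y[b],[0,2,98,100])*1000,1),b.sum())
E
python3 - <<'E'
from fit2 import *
for n in ['side6','scene6','wrist10','side10']: fit2('pics/%s.npz'%n)
E
```

```text
pics/side6.npz 1693 x [-201.7 -200.8 -125.2  -50.5  -46.1] y [134.  135.7 160.9 161.9]
caps yaw 0.9874500213478877 xr [-0.1228 -0.0799] y 0.14766340851929838 65
tab x [-201.5 -200.5 -170.  -168.4] y [140.5 140.9 146.8 156.1 156.3] 75 0.08573954582156251
top y [134.6 136.  161.5 161.9] 259
pics/scene6.npz 1587 x [-203.6 -203.1 -125.4  -51.6  -47. ] y [135.9 137.  161.6 163.3]
caps yaw 0.34571314903337835 xr [-0.124  -0.0677] y 0.14860582435419972 95
tab x [-203.  -202.3 -171.9 -171.2] y [141.4 142.7 147.  155.5 156.6] 73 0.08716919261564193
top y [135.9 137.6 162.1 163.3] 273
pics/wrist10.npz 13668 x [-201.5 -200.5 -138.6  -56.4  -45.2] y [138.8 139.6 162.2 165.2]
caps yaw -0.24332524833874378 xr [-0.123  -0.0645] y 0.1503548488388868 912
tab x [-201.4 -200.  -169.2 -166.8] y [143.6 144.9 148.3 157.4 158.8] 1192 0.08659702126638966
top y [138.8 139.7 163.2 165.2] 2356
pics/side10.npz 856 x [-201.6 -201.1 -167.  -117.4 -110.3] y [135.2 135.7 161.  163.2]
tab x [-201.1 -200.7 -169.9 -168.1] y [141.  141.5 146.2 155.9 156.7] 77 0.08591468946923486
top y [136.  136.9 161.9 162.5] 73
```

Run:
```python
from h import *
s=bot.get_state(); t=world([-.1785,.152,.135]); print(t,np.hypot(*t[:2]))
plan(1000*(t-s['position']),2.4,6)
```

```text
[0.50549484 0.21084069 0.135     ] 0.5477032371450075
([13.0, 26.0, 3.0], 0.4)
([13.0, 26.0, 3.0], 0.4)
([14.0, 26.0, 3.0], 0.4)
([14.0, 26.0, 3.0], 0.4)
([14.0, 25.0, 3.0], 0.4)
([14.0, 25.0, 3.0], 0.4)
```

Call:
jog_arm --targets '[{"offset":[13,26,2],"turn":0.4,"gripper":0},{"offset":[13,26,3],"turn":0.4,"gripper":0},{"offset":[14,26,3],"turn":0.4,"gripper":0},{"offset":[14,26,3],"turn":0.4,"gripper":0},{"offset":[14,25,3],"turn":0.4,"gripper":0},{"offset":[10,20,3],"turn":0.4,"gripper":0},{"offset":[0,0,0],"turn":0,"gripper":0},{"offset":[0,0,0],"turn":0,"gripper":0},{"offset":[0,0,0],"turn":0,"gripper":0},{"offset":[0,0,0],"turn":0,"gripper":0}]'

```text
time: 23.5
position: [0.5056, 0.2064, 0.1279]
tool_rot: [174.0, 32.5, 159.5]
wrist_force: [0.6, -0.1, 0.1]
gripper_width: 0.0878
```

```bash
python3 -c "
from lev import *
s=rep(); M=Rcur(s).as_matrix(); print(M); print('ytool lane',M[:,1]@ex,M[:,1]@ey)
"
```

```text
t 23.5 q [  8.58  28.39 -63.13 129.11  80.85  52.85 -38.98] p [505.6 206.4 127.9] rot [174.04  32.49 159.47] F [ 0.59 -0.09  0.13] w 87.8
tilt 32.97 az -9.5 lane [-177.1  147.8  127.9]
[[-0.78996292  0.29649254  0.53670361]
 [ 0.29575431  0.9510098  -0.09005413]
 [-0.53711077  0.08759298 -0.83895142]]
ytool lane 0.010704552856295516 0.9960988313344927
```

Run:
```python
from h import *
s=bot.get_state(); t=world([-.1785,.151,.057]); 
plan(1000*(t-s['position']),0,4)
```

```text
([10.0, -1.0, 15.0], 0.0)
([10.0, -1.0, 15.0], 0.0)
([10.0, -1.0, 15.0], 0.0)
([10.0, -1.0, 15.0], 0.0)
```

Call:
jog_arm --targets '[{"offset":[8,0,12],"turn":0.5,"gripper":0},{"offset":[10,0,15],"turn":0,"gripper":0},{"offset":[10,-1,15],"turn":0,"gripper":0},{"offset":[8,-1,12],"turn":0,"gripper":0},{"offset":[3,-1,4],"turn":0,"gripper":0},{"offset":[0,0,0],"turn":0,"gripper":0},{"offset":[0,0,0],"turn":0,"gripper":0},{"offset":[0,0,0],"turn":0,"gripper":0},{"offset":[0,0,0],"turn":0,"gripper":0},{"offset":[0,0,0],"turn":0,"gripper":0}]'

```text
time: 24.75
position: [0.509, 0.2062, 0.0607]
tool_rot: [173.5, 32.9, 158.3]
wrist_force: [-0.2, -0.2, 0.1]
gripper_width: 0.0881
```

```bash
python3 -c "
from lev import *
s=rep(); M=Rcur(s).as_matrix(); print('ytool lane',M[:,1]@ex,M[:,1]@ey,M[2,1]); print('grasp',lane(s['position']-.019*M[:,2]))
c,f,im,d=snap('side')
cv2.imwrite('pics/side11.png',cv2.resize(im[120:280,180:400,::-1],None,fx=3,fy=3))
c,f,im,d=snap('wrist','wrist11.png')
"
```

```text
t 24.75 q [  2.89  37.12 -57.54 130.94  92.82  56.09 -51.16] p [509.  206.2  60.7] rot [173.52  32.91 158.34] F [-0.16 -0.24  0.07] w 88.1
tilt 33.47 az -9.8 lane [-173.8  148.6   60.7]
ytool lane 0.024766036149329748 0.9951866700555441 0.0948163234744292
grasp [-0.18424241  0.14731714  0.07655252]
```

View pics/side11.png

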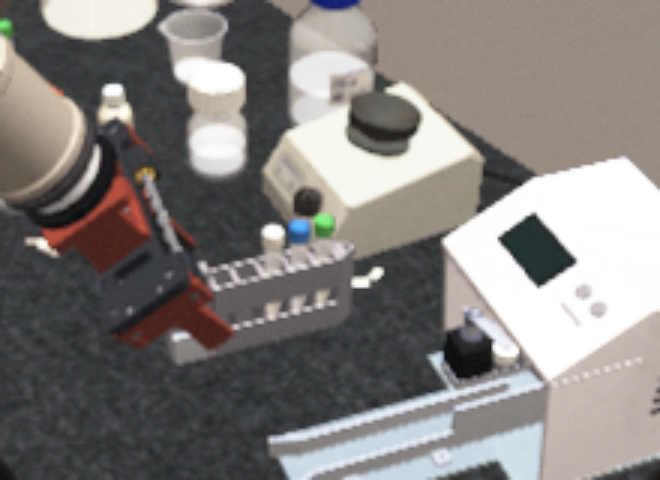

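View pics/wrist11.png

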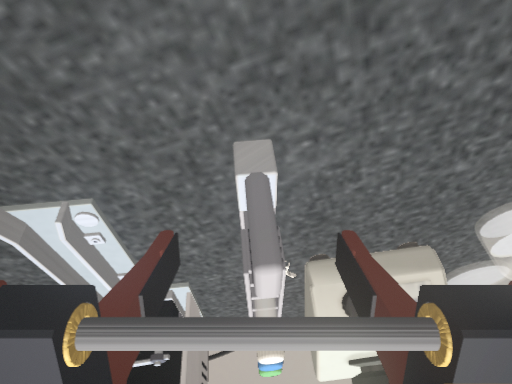

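Call:
jog_arm --targets '[{"offset":[3,1.2,0],"turn":-0.7,"gripper":0},{"offset":[3,1.2,0],"turn":-0.7,"gripper":0.4},{"offset":[0,0,0],"turn":0,"gripper":0.6},{"offset":[0,0,0],"turn":0,"gripper":0.8},{"offset":[0,0,0],"turn":0,"gripper":1},{"offset":[0,0,0],"turn":0,"gripper":1},{"offset":[0,0,0],"turn":0,"gripper":1},{"offset":[0,0,0],"turn":0,"gripper":1},{"offset":[0,0,0],"turn":0,"gripper":1},{"offset":[0,0,0],"turn":0,"gripper":1}]' --squeeze 45

```text
time: 26.1
position: [0.5047, 0.2101, 0.0573]
tool_rot: [174.6, 33.1, 160.1]
wrist_force: [0.2, -0.1, 0.9]
gripper_width: 0.0142
```

```bash
python3 -c "
from lev import *
s=rep(); M=Rcur(s).as_matrix(); print('ytool lane',M[:,1]@ex,M[:,1]@ey,M[2,1]); print('grasp',lane(s['position']-.019*M[:,2]))
c,f,im,d=snap('side')
cv2.imwrite('pics/side12.png',cv2.resize(im[120:280,180:400,::-1],None,fx=3,fy=3))
print('lanex10',M.T@(10*ex),'laney10',M.T@(10*ey),'up10',M.T@[0,0,10])
"
```

```text
t 26.1 q [  1.91  37.57 -57.4  131.12  92.98  56.71 -50.69] p [504.7 210.1  57.3] rot [174.55  33.08 160.12] F [ 0.17 -0.13  0.86] w 14.2
tilt 33.47 az -10.0 lane [-179.1  151.    57.3]
ytool lane 0.0034860809296349453 0.9968267386553867 0.07952546976545666
grasp [-0.18948188  0.14977602  0.07312643]
lanex10 [-8.36652175  0.03486081  5.47723457] laney10 [0.46465912 9.96826739 0.64632593] up10 [-5.45760073  0.7952547  -8.34159243]
```

View pics/side12.png

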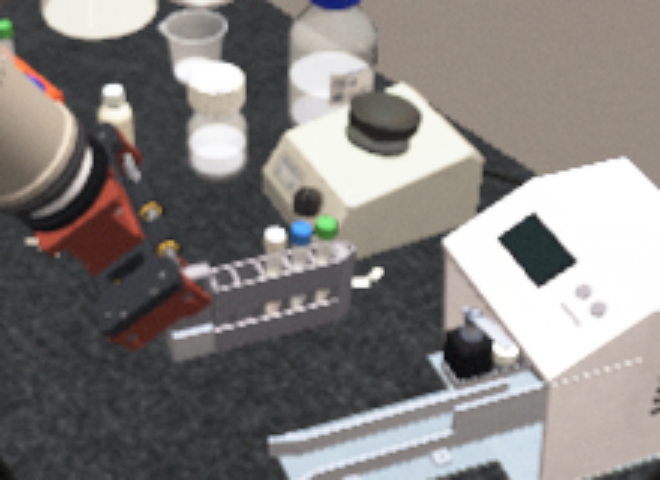

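Call:
jog_arm --targets '[{"offset":[-6,1,-9],"turn":0,"gripper":1},{"offset":[-9,1,-14],"turn":0,"gripper":1},{"offset":[-9,1,-13],"turn":0,"gripper":1},{"offset":[-1,-12,-1],"turn":0,"gripper":1},{"offset":[-1,-22,-1.4],"turn":0,"gripper":1},{"offset":[-1,-26,-1.6],"turn":0,"gripper":1},{"offset":[-1,-26,-1.6],"turn":0,"gripper":1},{"offset":[-1,-26,-1.6],"turn":0,"gripper":1},{"offset":[-1,-16,-1],"turn":0,"gripper":1},{"offset":[0,0,0],"turn":0,"gripper":1}]'

```text
time: 27.4
position: [0.4704, 0.0803, 0.094]
tool_rot: [176.7, 32.0, 160.5]
wrist_force: [-0.6, 1.2, -2.9]
gripper_width: 0.0139
```

```bash
cat >> h.py <<'E'
def rep2():
    s=rep(); M=Rcur(s).as_matrix(); print('ytool lane',np.round([M[:,1]@ex,M[:,1]@ey,M[2,1]],4),'grasp',np.round(1000*lane(s['position']-.019*M[:,2]),1))
    print('lanex10',np.round(M.T@(10*ex),2),'laney10',np.round(M.T@(10*ey),2),'up10',np.round(M.T@[0,0,10],2)); return s
E
python3 -c "
from lev import *
rep2()
for n in ['wrist','side','scene']:
    c,f,im,d=snap(n,n+'13.png'); np.savez('pics/%s13.npz'%n,im=im,d=d,T=c['T'],cx=c['cx'],cy=c['cy'],f=f)
    if n!='wrist': cv2.imwrite('pics/%s13.png'%n,cv2.resize(im[150:310,230:450,::-1],None,fx=3,fy=3))
"
```

```text
t 27.4 q [ 34.18  38.81 -80.6  139.57  91.99  61.04 -37.7 ] p [470.4  80.3  94. ] rot [176.7   31.95 160.52] F [-0.62  1.23 -2.94] w 13.9
tilt 32.11 az -13.3 lane [-174.6   16.8   94. ]
ytool lane [0.0179 0.9986 0.0488] grasp [-184.7   16.2  110.1]
lanex10 [-8.47  0.18  5.31] laney10 [0.41 9.99 0.32] up10 [-5.29  0.49 -8.47]
```

View pics/wrist13.png

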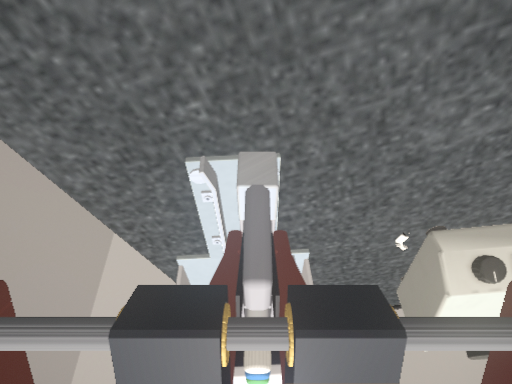

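View pics/side13.png

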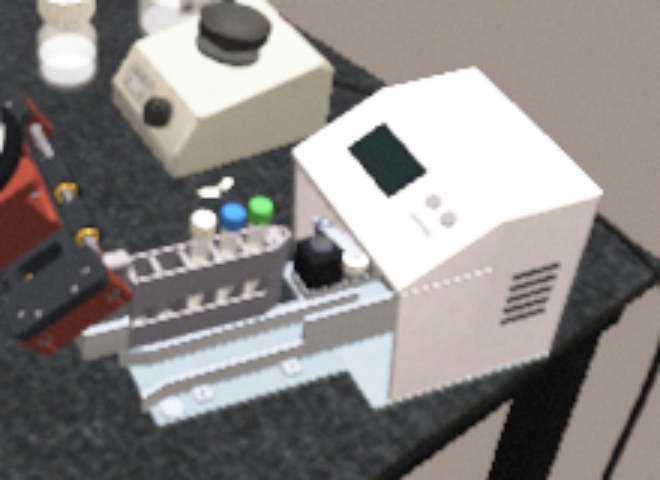

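Call:
jog_arm --targets '[{"offset":[-3.8,-3,2.2],"turn":0,"gripper":1},{"offset":[-3.8,-4,2.2],"turn":-0.3,"gripper":1},{"offset":[-3.8,-4,2.2],"turn":-0.3,"gripper":1},{"offset":[-3.8,-4,2.2],"turn":-0.3,"gripper":1},{"offset":[0,0,0],"turn":0,"gripper":1},{"offset":[0,0,0],"turn":0,"gripper":1},{"offset":[0,0,0],"turn":0,"gripper":1},{"offset":[0,0,0],"turn":0,"gripper":1},{"offset":[0,0,0],"turn":0,"gripper":1},{"offset":[0,0,0],"turn":0,"gripper":1}]'

```text
time: 28.8
position: [0.4814, 0.0659, 0.096]
tool_rot: [177.3, 32.3, 162.7]
wrist_force: [-0.3, -0.7, -3.6]
gripper_width: 0.0135
```

```bash
cat > look.py <<'E'
from h import *
def look(tag):
    rep2()
    for n in ['wrist','side','scene']:
        c,f,im,d=snap(n,n+tag+'.png'); np.savez('pics/%s%s.npz'%(n,tag),im=im,d=d,T=c['T'],cx=c['cx'],cy=c['cy'],f=f)
        if n!='wrist': cv2.imwrite('pics/%s%s.png'%(n,tag),cv2.resize(im[150:310,230:450,::-1],None,fx=3,fy=3))
        P=cloud(c,f,d).reshape(-1,3); x,y,z=((P-O)@ex,(P-O)@ey,P[:,2]); ok=d.reshape(-1)>0
        t=ok&(z>.118)&(abs(y)<.03)&(x>-.12)&(x<-.02)
        b=ok&(abs(y)<.03)&(x>-.15)&(x<-.02)
        print(n,'high pts',t.sum(), np.round(1000*np.percentile(y[t],[1,50,99]),1) if t.sum()>5 else '', np.round(1000*np.percentile(x[t],[1,99]),1) if t.sum()>5 else '', 'z99',np.percentile(z[t],99) if t.sum()>5 else '')
        for lo,hi in [(-.13,-.1),(-.1,-.07),(-.07,-.045)]:
            r=ok&(x>lo)&(x<hi)&(y<-.009)&(y>-.022)&(z>.021)&(z<.028)
            k=ok&(x>lo)&(x<hi)&(abs(y)<.02)&(z>.055)&(z<.09)
            e=lambda m:np.round(1000*np.percentile(y[m],[3,50,97]),1) if m.sum()>5 else None
            print('  x',lo,'Rrail y',e(r),r.sum(),'carrier side y',e(k),k.sum())
E
python3 -c "
from look import *
look('14')"
```

```text
t 28.8 q [ 37.44  38.62 -80.38 139.22  93.4   58.96 -33.48] p [481.4  65.9  96. ] rot [177.33  32.27 162.67] F [-0.25 -0.69 -3.59] w 13.5
tilt 32.37 az -12.3 lane [-159.9    6.3   96. ]
ytool lane [-0.0138  0.9991  0.0394] grasp [-170.     5.5  112. ]
lanex10 [-8.45 -0.14  5.34] laney10 [0.09 9.99 0.41] up10 [-5.34  0.39 -8.45]
wrist high pts 853 [-2.2  6.  14.7] [-103.4  -53.4] z99 0.14405789983408113
  x -0.13 Rrail y [-15.  -13.  -11.2] 118 carrier side y [-2.1  8.8 19.8] 10
  x -0.1 Rrail y [-15.  -13.2 -11.4] 89 carrier side y None 0
  x -0.07 Rrail y None 1 carrier side y None 0
side high pts 291 [-4.6  0.2 10.6] [-102.6  -46.7] z99 0.1449574978968538
  x -0.13 Rrail y [-18.8 -16.4 -13.2] 24 carrier side y [-6.8 -4.8 14.9] 134
  x -0.1 Rrail y [-18.4 -16.6 -13.5] 23 carrier side y [-6.7 -4.3  4.9] 134
  x -0.07 Rrail y [-18.1 -16.8 -13.9] 20 carrier side y [-6.6 -3.7  5.9] 110
scene high pts 277 [-3.8  1.3 11.6] [-104.7  -49.7] z99 0.14618129128038096
  x -0.13 Rrail y [-17.5 -15.3 -13.5] 26 carrier side y [-5.8 -3.7 11.4] 104
  x -0.1 Rrail y [-17.1 -15.1 -12.9] 23 carrier side y [-5.7 -3.1  5.1] 112
  x -0.07 Rrail y [-17.6 -15.8 -12.6] 20 carrier side y [-5.4 -2.6  5.8] 103
```

View pics/side14.png

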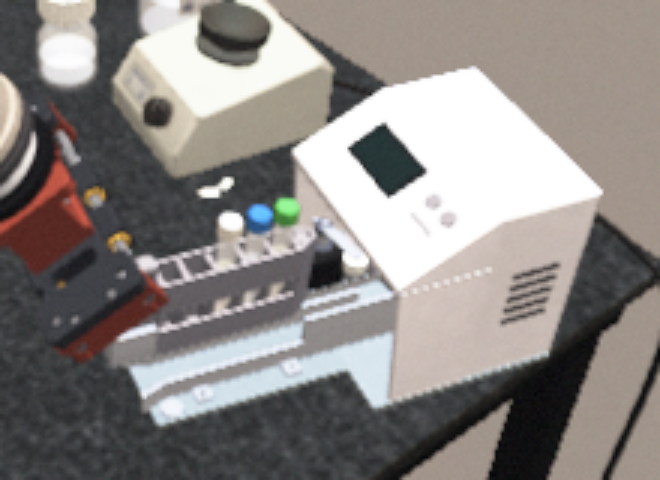

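View pics/wrist14.png

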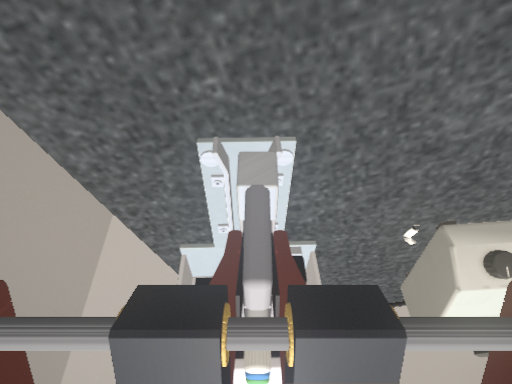

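Call:
jog_arm --targets '[{"offset":[0,-2.8,0],"turn":0.5,"gripper":1},{"offset":[0,-2.8,0],"turn":0.4,"gripper":1},{"offset":[1.6,0,2.5],"turn":0,"gripper":1},{"offset":[1.6,0,2.5],"turn":0,"gripper":1},{"offset":[0,0,0],"turn":0,"gripper":1},{"offset":[0,0,0],"turn":0,"gripper":1},{"offset":[0,0,0],"turn":0,"gripper":1},{"offset":[0,0,0],"turn":0,"gripper":1},{"offset":[0,0,0],"turn":0,"gripper":1},{"offset":[0,0,0],"turn":0,"gripper":1}]'

```text
time: 30.2
position: [0.4817, 0.061, 0.0899]
tool_rot: [176.8, 32.1, 161.5]
wrist_force: [0.2, -0.6, -3.8]
gripper_width: 0.0137
```

```bash
python3 -c "
from look import *
look('15')"
```

```text
t 30.2 q [ 38.06  40.47 -80.66 139.5   94.72  60.28 -34.51] p [481.7  61.   89.9] rot [176.78  32.14 161.52] F [ 0.22 -0.6  -3.78] w 13.7
tilt 32.28 az -12.5 lane [-158.3    1.6   89.9]
ytool lane [0.0012 0.9989 0.0475] grasp [-168.4    0.9  105.9]
lanex10 [-8.46  0.01  5.33] laney10 [0.26 9.99 0.4 ] up10 [-5.32  0.48 -8.45]
wrist high pts 855 [-8.2 -0.   8.5] [-101.9  -51.7] z99 0.1378638203744159
  x -0.13 Rrail y [-15.1 -13.1 -11.3] 117 carrier side y [-7.8  3.9 15.1] 16
  x -0.1 Rrail y [-15.1 -13.2 -11.4] 68 carrier side y None 0
  x -0.07 Rrail y None 0 carrier side y None 0
side high pts 250 [-10.8  -6.1   4.8] [-101.   -44.4] z99 0.13867045459795654
  x -0.13 Rrail y [-18.8 -16.5 -13. ] 24 carrier side y [-12.5  -9.9   9.7] 139
  x -0.1 Rrail y [-18.5 -16.7 -13.2] 25 carrier side y [-12.7 -10.5  -2.7] 124
  x -0.07 Rrail y [-18.9 -16.8 -14.2] 20 carrier side y [-12.7 -10.6  -2.9] 94
scene high pts 237 [-9.8 -4.6  5.3] [-103.   -47.8] z99 0.13973935649920147
  x -0.13 Rrail y [-17.8 -15.5 -12.6] 29 carrier side y [-11.1  -9.2  10.5] 108
  x -0.1 Rrail y [-17.8 -15.7 -13.7] 27 carrier side y [-11.4  -9.3  -1.1] 106
  x -0.07 Rrail y [-17.7 -15.7 -13.6] 21 carrier side y [-11.5  -9.2  -1.2] 85
```

View pics/wrist15.png

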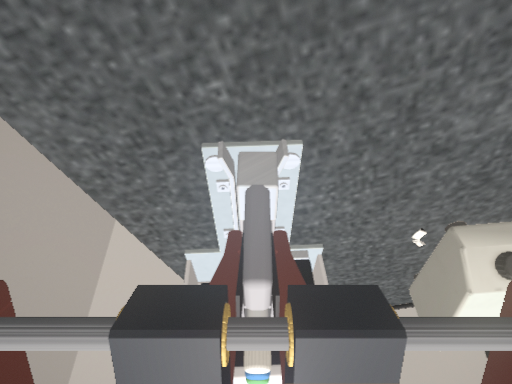

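View pics/scene15.png

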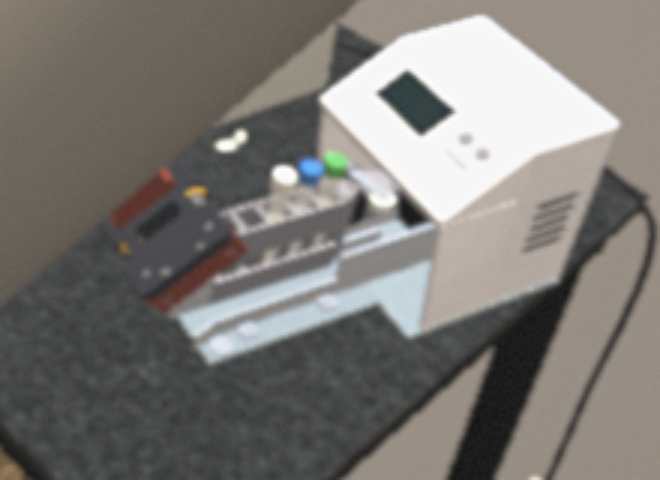

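Call:
jog_arm --targets '[{"offset":[2,-0.6,3.2],"turn":0,"gripper":1},{"offset":[2.6,-0.5,4],"turn":0,"gripper":1},{"offset":[2.6,-0.3,4],"turn":0,"gripper":1},{"offset":[2.6,-0.1,4],"turn":0,"gripper":1},{"offset":[1,0,1.6],"turn":0,"gripper":1},{"offset":[0,0,0],"turn":0,"gripper":1},{"offset":[0,0,0],"turn":0,"gripper":1},{"offset":[0,0,0],"turn":0,"gripper":1},{"offset":[0,0,0],"turn":0,"gripper":1},{"offset":[0,0,0],"turn":0,"gripper":1}]'

```text
time: 31.6
position: [0.4845, 0.0602, 0.0686]
tool_rot: [177.1, 31.9, 161.5]
wrist_force: [0.2, -2.5, -4.0]
gripper_width: 0.0139
```

```bash
python3 -c "
from look import *
look('16')"
```

```text
t 31.6 q [ 37.    46.85 -80.71 139.57  98.36  65.81 -35.76] p [484.5  60.2  68.6] rot [177.06  31.94 161.47] F [ 0.24 -2.49 -4.04] w 13.9
tilt 32.06 az -13.0 lane [-155.3    1.6   68.6]
ytool lane [0.0048 0.999  0.0436] grasp [-165.4    1.    84.7]
lanex10 [-8.48  0.05  5.3 ] laney10 [0.27 9.99 0.34] up10 [-5.29  0.44 -8.48]
wrist high pts 0   z99 
  x -0.13 Rrail y [-15.2 -13.2 -11.3] 96 carrier side y [-7.8 10.5 11. ] 46
  x -0.1 Rrail y None 0 carrier side y [-8.3  1.2 11.3] 221
  x -0.07 Rrail y None 0 carrier side y None 0
side high pts 0   z99 
  x -0.13 Rrail y [-18.3 -11.5  -9.2] 45 carrier side y [-13.2  -9.2  10.6] 246
  x -0.1 Rrail y [-18.  -13.4  -9.5] 46 carrier side y [-13.2 -10.8   9. ] 199
  x -0.07 Rrail y [-18.7 -14.   -9.5] 41 carrier side y [-13.4 -11.3   6. ] 144
scene high pts 0   z99 
  x -0.13 Rrail y [-17.6 -14.8  -9.2] 40 carrier side y [-11.3 -11.   -9.6] 6
  x -0.1 Rrail y [-18.  -14.6  -9.1] 36 carrier side y [-12.5 -11.   -9.8] 41
  x -0.07 Rrail y [-17.4 -14.4  -9.3] 33 carrier side y [-13.  -11.1  -9.9] 71
```

View pics/side16.png

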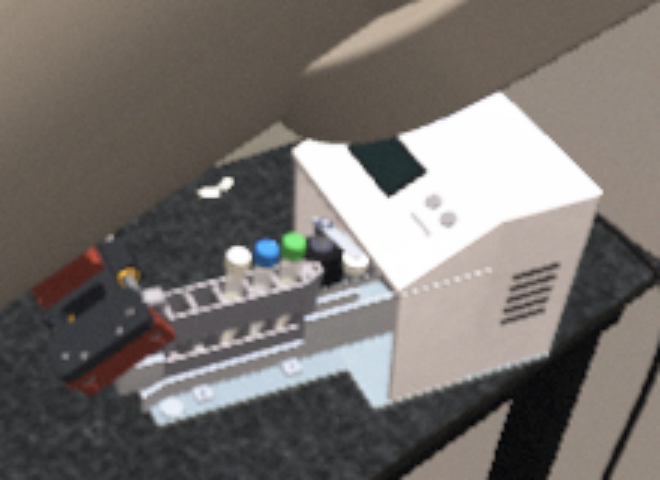

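View pics/wrist16.png

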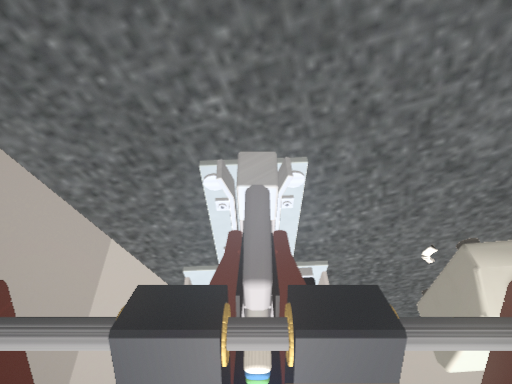

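Call:
jog_arm --targets '[{"offset":[1.5,-0.1,2.4],"turn":0,"gripper":1},{"offset":[1.5,-0.1,2.4],"turn":0,"gripper":1},{"offset":[0,0,0],"turn":0,"gripper":1},{"offset":[-4,0,2.5],"turn":0,"gripper":1},{"offset":[-6,0,3.7],"turn":0,"gripper":1},{"offset":[-6,0,3.7],"turn":0,"gripper":1},{"offset":[-5,0,3],"turn":0,"gripper":1},{"offset":[0,0,0],"turn":0,"gripper":1},{"offset":[0,0,0],"turn":0,"gripper":1},{"offset":[0,0,0],"turn":0,"gripper":1}]'

```text
time: 33.0
position: [0.5084, 0.0532, 0.0639]
tool_rot: [177.3, 32.1, 161.8]
wrist_force: [-1.3, -2.3, -1.3]
gripper_width: 0.0142
```

```bash
python3 -c "
from look import *
look('17')"
```

```text
t 33.0 q [ 37.97  49.04 -79.57 137.24 100.11  66.06 -32.51] p [508.4  53.2  63.9] rot [177.32  32.13 161.84] F [-1.26 -2.29 -1.32] w 14.2
tilt 32.23 az -13.1 lane [-130.4    1.9   63.9]
ytool lane [6.000e-04 9.992e-01 3.950e-02] grasp [-140.5    1.2   79.9]
lanex10 [-8.47  0.01  5.32] laney10 [0.22 9.99 0.33] up10 [-5.32  0.4  -8.46]
wrist high pts 0   z99 
  x -0.13 Rrail y [-15.1 -13.1 -11.3] 167 carrier side y None 0
  x -0.1 Rrail y [-15.1 -13.2 -11.3] 46 carrier side y [-7.4  2.4 11.5] 160
  x -0.07 Rrail y None 0 carrier side y [-7.8  2.  11.8] 102
side high pts 0   z99 
  x -0.13 Rrail y [-18.7 -14.6  -9.2] 47 carrier side y [-13.   -8.3  11. ] 98
  x -0.1 Rrail y [-18.  -14.6  -9.6] 43 carrier side y [-12.7  -3.8  10.6] 227
  x -0.07 Rrail y [-17.8 -12.1  -9.5] 37 carrier side y [-12.9 -10.    9.2] 156
scene high pts 0   z99 
  x -0.13 Rrail y None 0 carrier side y None 0
  x -0.1 Rrail y None 0 carrier side y None 0
  x -0.07 Rrail y None 0 carrier side y None 0
```

View pics/scene17.png

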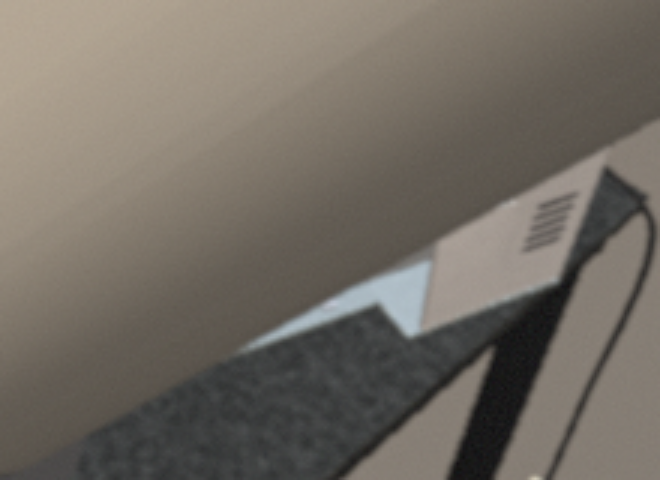

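View pics/wrist17.png

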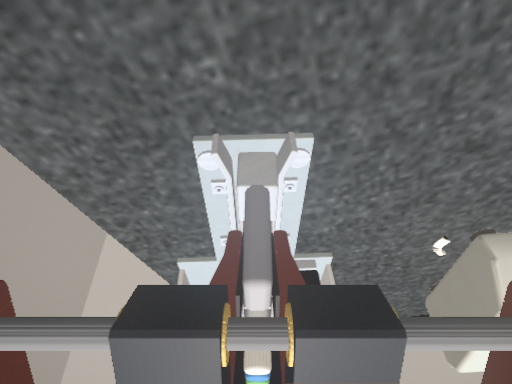

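Call:
jog_arm --targets '[{"offset":[-4,0,2.5],"turn":0,"gripper":1},{"offset":[-6,0,3.8],"turn":0,"gripper":1},{"offset":[-6,0,3.8],"turn":0,"gripper":1},{"offset":[-6,0,3.8],"turn":0,"gripper":1},{"offset":[-6,0,3.8],"turn":0,"gripper":1},{"offset":[-5,0,3.1],"turn":0,"gripper":1},{"offset":[-3,0,1.9],"turn":0,"gripper":1},{"offset":[0,0,0],"turn":0,"gripper":1},{"offset":[0,0,0],"turn":0,"gripper":1},{"offset":[0,0,0],"turn":0,"gripper":1}]'

```text
time: 34.4
position: [0.5461, 0.0418, 0.064]
tool_rot: [177.5, 32.0, 162.2]
wrist_force: [-1.8, -1.8, -0.3]
gripper_width: 0.0136
```

```bash
python3 -c "
from look import *
look('18')"
```

```text
t 34.4 q [ 39.54  50.04 -77.76 133.06 100.57  63.94 -26.74] p [546.1  41.8  64. ] rot [177.53  32.   162.25] F [-1.82 -1.77 -0.34] w 13.6
tilt 32.09 az -13.1 lane [-91.    1.8  64. ]
ytool lane [-0.0045  0.9993  0.0365] grasp [-101.1    1.1   80.1]
lanex10 [-8.48 -0.04  5.3 ] laney10 [0.16 9.99 0.33] up10 [-5.3   0.37 -8.47]
wrist high pts 31 [-8.4  8.3  8.7] [-119.9 -115.6] z99 0.13055878821223404
  x -0.13 Rrail y [-15.  -13.1 -11.3] 262 carrier side y [-12.8   2.   16.8] 3114
  x -0.1 Rrail y [-15.1 -13.1 -11.3] 181 carrier side y [-8.9 -5.2 15. ] 9
  x -0.07 Rrail y [-15.1 -13.1 -11.3] 93 carrier side y [-7.  -6.9 11.4] 15
side high pts 0   z99 
  x -0.13 Rrail y [-18.5 -15.5  -9.6] 32 carrier side y None 0
  x -0.1 Rrail y [-18.1 -11.6  -9.2] 51 carrier side y None 1
  x -0.07 Rrail y [-17.9 -12.5  -9.2] 29 carrier side y [-13.  -11.5 -10.1] 68
scene high pts 0   z99 
  x -0.13 Rrail y None 0 carrier side y None 0
  x -0.1 Rrail y None 0 carrier side y None 0
  x -0.07 Rrail y None 0 carrier side y None 0
```

View pics/side18.png

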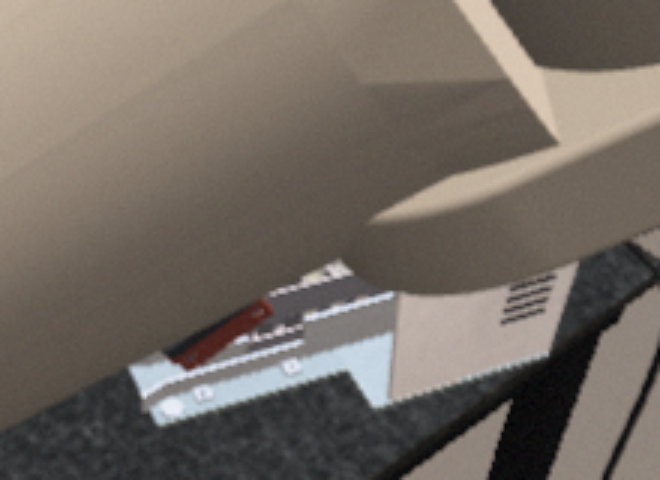

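View pics/wrist18.png

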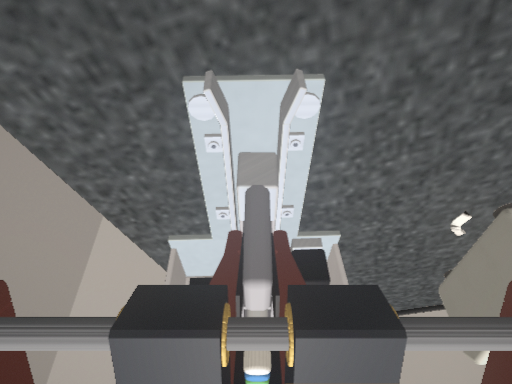

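Call:
jog_arm --targets '[{"offset":[-2.5,0,1.6],"turn":0,"gripper":1},{"offset":[-2.5,0,1.6],"turn":0,"gripper":1},{"offset":[-1.7,0,1],"turn":0,"gripper":1},{"offset":[-1.3,0,0.8],"turn":0,"gripper":1},{"offset":[-1.3,0,0.8],"turn":0,"gripper":1},{"offset":[-1.3,0,0.8],"turn":0,"gripper":1},{"offset":[-1.3,0,0.8],"turn":0,"gripper":1},{"offset":[-1.3,0,0.8],"turn":0,"gripper":1},{"offset":[-1.3,0,0.8],"turn":0,"gripper":1},{"offset":[-1.3,0,0.8],"turn":0,"gripper":1}]'

```text
time: 35.8
position: [0.5556, 0.0389, 0.0638]
tool_rot: [177.9, 31.6, 163.0]
wrist_force: [-11.2, -0.6, 7.5]
gripper_width: 0.0139
```

```bash
python3 -c "
from look import *
s=rep2(); c,f,im,d=snap('wrist','wrist19.png')
"
```

```text
t 35.8 q [ 39.93  50.3  -77.35 131.77 100.14  63.23 -24.35] p [555.6  38.9  63.8] rot [177.92  31.64 162.98] F [-11.24  -0.61   7.5 ] w 13.9
tilt 31.7 az -13.1 lane [-81.1   1.7  63.8]
ytool lane [-0.0134  0.9994  0.0309] grasp [-91.1   1.1  79.9]
lanex10 [-8.51 -0.13  5.24] laney10 [0.05 9.99 0.33] up10 [-5.25  0.31 -8.51]
```

View pics/wrist19.png

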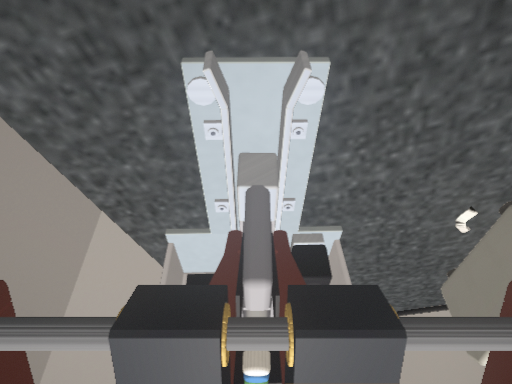

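Call:
jog_arm --targets '[{"offset":[0,0,0],"turn":0,"gripper":1},{"offset":[0,0,0],"turn":0,"gripper":0.6},{"offset":[0,0,0],"turn":0,"gripper":0.4},{"offset":[0,0,0],"turn":0,"gripper":0},{"offset":[0,0,0],"turn":0,"gripper":0},{"offset":[0,0,0],"turn":0,"gripper":0},{"offset":[0,0,-15],"turn":0,"gripper":0},{"offset":[0,0,-25],"turn":0,"gripper":0},{"offset":[0,0,-30],"turn":0,"gripper":0},{"offset":[0,0,-20],"turn":0,"gripper":0}]'

```text
time: 37.1
position: [0.5093, 0.0523, 0.1414]
tool_rot: [177.5, 31.5, 162.9]
wrist_force: [-0.7, -0.6, 0.2]
gripper_width: 0.0879
```

```bash
python3 -c "
from look import *
look('20')"
```

```text
t 37.1 q [ 43.45  29.47 -79.85 134.24  83.29  48.97 -20.25] p [509.3  52.3 141.4] rot [177.52  31.49 162.9 ] F [-0.74 -0.61  0.16] w 87.9
tilt 31.58 az -12.4 lane [-129.2    1.2  141.4]
ytool lane [-0.0157  0.9992  0.0369] grasp [-139.2    0.5  157.6]
lanex10 [-8.53 -0.16  5.22] laney10 [0.06 9.99 0.4 ] up10 [-5.22  0.37 -8.52]
wrist high pts 0   z99 
  x -0.13 Rrail y [-15.  -13.1 -11.3] 140 carrier side y [-3.1  3.   9.4] 594
  x -0.1 Rrail y [-15.  -13.1 -11.2] 109 carrier side y [-6.1 -3.7 10.4] 92
  x -0.07 Rrail y [-14.9 -13.  -11.2] 75 carrier side y [-9.3 -5.6 14.4] 321
side high pts 0   z99 
  x -0.13 Rrail y [-18.5 -16.2  -9.4] 27 carrier side y [-6.9 -3.3  3. ] 35
  x -0.1 Rrail y [-18.2 -13.8  -9.3] 47 carrier side y [-8.4 -6.2 -4.6] 140
  x -0.07 Rrail y [-18.5 -14.2  -9.7] 39 carrier side y [-12.8  -9.4  10.9] 155
scene high pts 0   z99 
  x -0.13 Rrail y [-17.8 -14.8 -10.2] 30 carrier side y [-5.7 -2.3  6. ] 41
  x -0.1 Rrail y [-17.7 -14.8  -9.2] 37 carrier side y [-9.1 -5.4 -3.4] 120
  x -0.07 Rrail y [-18.1 -13.4  -9.4] 35 carrier side y [-11.8  -9.7  11.3] 132
```

View pics/wrist20.png

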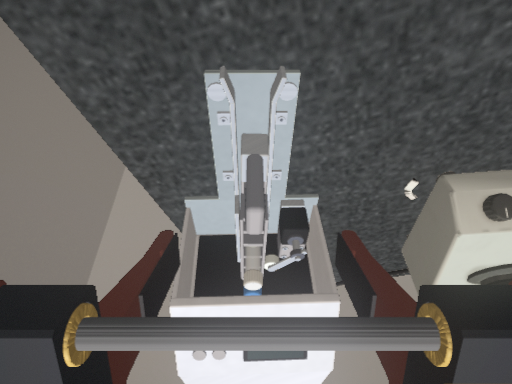

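View pics/side20.png

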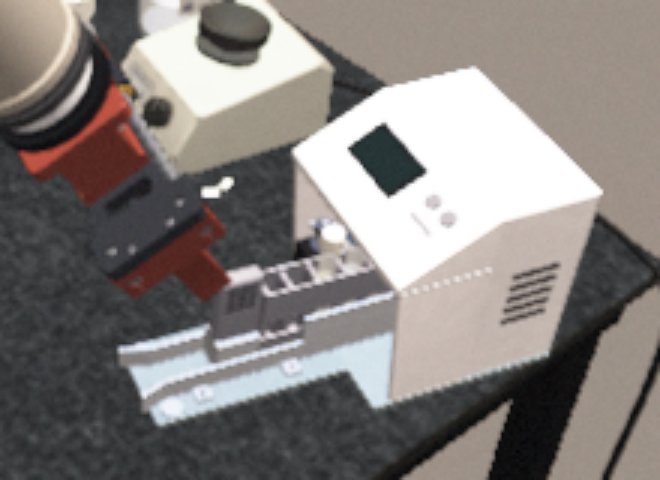

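Run:
```python
from h import *
for n in ['wrist20','side20','scene20']:
    z=np.load('pics/%s.npz'%n); c={'T':z['T'],'cx':z['cx'],'cy':z['cy']}; f=float(z['f']); P=cloud(c,f,z['d']).reshape(-1,3); x,y,h=((P-O)@ex,(P-O)@ey,P[:,2]); ok=z['d'].reshape(-1)>0
    g=ok&(abs(y)<.02)&(x>-.13)&(x<-.055)&(h>.088)&(h<.1); print(n,'tab x',np.round(1000*np.percentile(x[g],[0,2,98,100]),1),'y',np.round(1000*np.percentile(y[g],[0,2,98,100]),1),'z',np.median(h[g]))
    t=ok&(abs(y)<.013)&(x>-.13)&(x<-.08)&(h>.012); print('  tail',np.round(1000*np.percentile(x[t],[0,1,3]),1))
    e=ok&(abs(y)<.045)&(abs(y)>.012)&(x<-.14)&(x>-.18)&(h>.013)&(h<.03); print('  rail entry',np.round(1000*np.percentile(x[e],[0,2,5]),1))
    l=ok&(abs(y)<.08)&(h>.116)&(h<.126)&(x>-.03)&(x<.0); print('  lip',np.round(1000*np.percentile(x[l],[0,3,10]),1))
    k=ok&(abs(y)<.012)&(x>-.06)&(x<-.02)&(h>.105)&(h<.12); print('  cap1',np.round(1000*np.percentile(x[k],[1,50,99]),1),np.round(1000*np.percentile(y[k],[1,99]),1))
import os
im=cv2.imread('pics/wrist20.png')[180:320,170:350]; cv2.imwrite('pics/w20c.png',cv2.resize(im,None,fx=4,fy=4))
```

```text
wrist20 tab x [-104.  -103.3  -72.2  -70.3] y [-4.3 -4.1  9.2  9.5] z 0.09304622661378448
  tail [-129.4 -121.5 -107. ]
  rail entry [-166.5 -166.2 -165.8]
  lip [-13.8 -12.8 -12.4]
  cap1 [-25.3 -23.4 -20. ] [-6.5  8.1]
side20 tab x [-102.3 -100.2  -71.6  -71.3] y [-8.4 -8.   5.4  6.4] z 0.09224314223185004
  tail [-114.6 -103.9 -103.6]
  rail entry [-165.6 -165.3 -165.1]
  lip [-13.2 -12.6 -12.2]
  cap1 [-25.5 -22.9 -20.6] [-10.9   2.5]
scene20 tab x [-91.4 -90.1 -74.  -73.5] y [-7.2 -7.1  7.1  7.6] z 0.09327227091837287
  tail [-124.6 -109.2 -105.9]
  rail entry [-167.9 -167.1 -167. ]
  lip [-15.  -14.6 -14.2]
  cap1 [-27.6 -23.8 -20.4] [-9.5  5.3]
```

View pics/w20c.png

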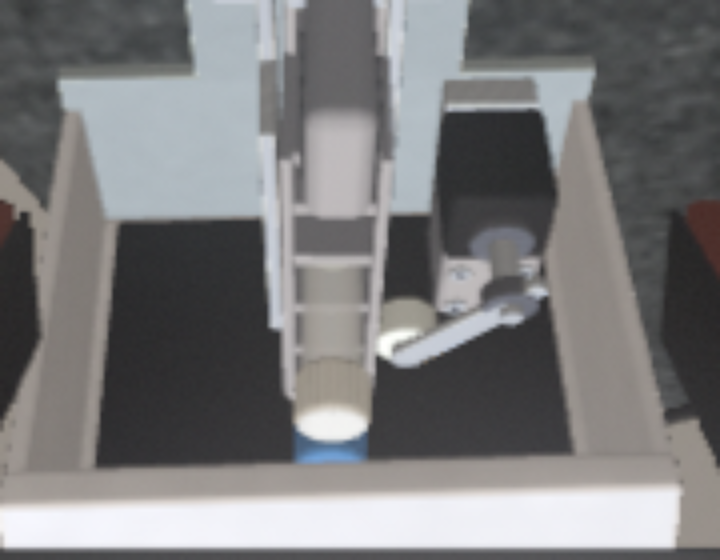

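Run:
```python
from h import *
A=np.load('pics/side0.npz');
for n in ['side','scene']:
    A=np.load('pics/%s0.npz'%n); c,f,im,d=snap(n,n+'21.png')
    for t,p,h in [('bottle',(.48,.47),.117),('jar',(.665,.40),.101),('reagent',(.585,.455),.084)]:
        o=[]
        for dd in (A['d'],d):
            P=cloud(c,f,dd).reshape(-1,3); m=(np.hypot(P[:,0]-p[0],P[:,1]-p[1])<.06)&(abs(P[:,2]-h)<.008)&(dd.reshape(-1)>0); o.append((P[m,:2].mean(0).round(4).tolist() if m.sum() else None,int(m.sum())))
        print(n,t,o)
s=rep()
```

```text
side bottle [([0.4935, 0.468], 221), ([0.4683, 0.4693], 5)]
side jar [([0.6617, 0.3986], 175), ([0.6676, 0.3981], 129)]
side reagent [([0.5885, 0.4597], 35), (None, 0)]
scene bottle [([0.4911, 0.469], 210), ([0.5051, 0.4529], 33)]
scene jar [([0.6596, 0.3997], 157), (None, 0)]
scene reagent [([0.5861, 0.4608], 34), ([0.583, 0.4601], 18)]
t 37.35 q [ 43.4   29.8  -79.76 134.22  83.55  49.21 -20.35] p [510.   51.2 140.1] rot [177.56  31.45 162.84] F [-0.93 -0.36  0.58] w 87.8
tilt 31.53 az -12.5 lane [-128.4    0.4  140.1]
```

View pics/scene21.png

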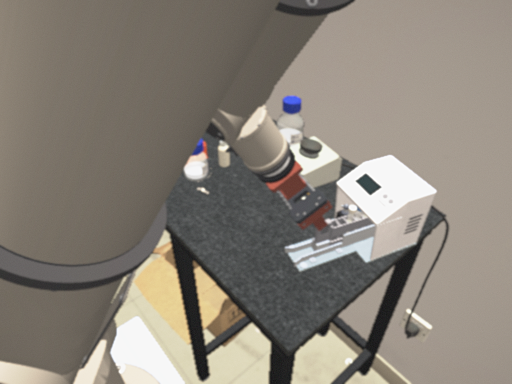

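```bash
python3 -c "
from rig import bot
print(bot.hand_in())"
```

```text
the job is handed in; nothing more can be done
None
```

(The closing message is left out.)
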